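# Put a sample of acorns under the stereo microscope

## Robot

A 7-joint arm with a two-finger parallel gripper is mounted at the origin on the work surface. World frame = base frame: x ahead of the robot, y to its left, z up, the work surface at z = 0. Lengths are in m, angles in rad, forces in N, time in s.
With the tool pointing down it reaches from about 0.4 to 0.875 m from the base axis. Payload 19.3 kg.
Tool frame: the origin (TCP) lies on the centre line of the jaws, within the pads' length; the fingertips stand 8 mm ahead of it and the grasp point (between the pads) lies 11 mm behind it (bot.tip_extent is the distance from the TCP to the fingertips, in m); x points along the fingers, y is the direction in which the jaws open and shut, and the axes are right-handed (so a half turn about x gives the same grasp; the last joint's range is limited). The gripper opens to 85 mm and grips with 20 to 120 N. Pads are 22 mm wide; open, the fingers measure 114 mm over their backs; the gripper's body (76 mm by 85 mm) begins 54 mm behind the grasp point. The pads swing forward as they close: fully open they stand 13 mm farther back than shut.
Start: joints at [1.136, 0.521, -0.036, 1.599, 0.021, 1.021, -0.113], TCP at [0.223, -0.584, 0.239] pointing down, gripper open.
Joint ranges: [-2.91, 2.91], [-0.3, 2.13], [-1.5, 1.42], [0.17, 2.43], [-1.26, 4.41], [0.16, 1.93], [-2.52, 2.52]. Speed limits (rad/s): [1.89, 1.89, 2.39, 2.39, 3.01, 3.01, 3.01].

## Interface

Orientations are given as [roll, pitch, yaw] about the fixed x, y, z axes, in that order (R = Rz(yaw) Ry(pitch) Rx(roll)).
In Python, from workcell import sensors, imaging, order, bot gives the robot as it stands.
- The arm moves only by the tool arm_command, never from a script. Its argument "commands" is a list of rows, each an object of numbers: "dx", "dy", "dz": the shift along the tool's x, y, z in cm; "twist": the turn about the tool's x in rad. A call has 1 to 12 rows; each row is the pose to reach, as a shift and turn from the pose measured when the call began, along the tool's axes at that moment; what a row does not reach only later rows make up. A row lasts 1/12 s, in which the tool goes at most 41.7 mm and 7.16 degrees, less where a joint would pass 70% of its speed; a pose out of reach is approached as far as the arm can. A call with a gripper value outside its range is refused whole. "grip" is the closure, from -1 (fully open) to 1 (shut), set as the call begins (left out, the last holds). The fingers move at their own pace and stop on an object; "squeeze" is the grip in N (left out, the last holds). Time passes only in rows, so rows that repeat a pose let the fingers close. It gives the time, the measured TCP pose, the force and the opening at its end, in the units of the state.
- sensors.observe(): the state, without advancing time (a new reading comes with each control period).
- imaging.grab_frame(name): name is "scene" or "top" or "wrist"; returns the picture (480x640x3 uint8, red, green, blue); there is no depth.
- imaging.camera_info(name): a dict with "fx", "fy", "cx", "cy" (pixels), "origin" and "attitude" of the camera in the world. Camera axes: x right, y down, z forward; pixel columns grow to the right and rows downward; lengths in m; the calibration is good to about 2 mm. The wrist camera is an equidistant fisheye: a pixel r from the principal point sees the ray r / f radians off the axis. A picture is of the moment at which its call begins: read the wrist's pose just before it. camera_info takes no time and is no camera call; for the wrist camera it gives the pose at the moment of the call.
- order.job_done(): hands the job in, once; it reports no verdict.
The state is a dict: "clock": time; "qpos": joint angles; "qd": joint speeds; "joint_efforts": joint torques, N m; "position": TCP position; "tool_rot": TCP orientation; "force": force on the tool from outside, world axes, zero at the start; "moment": the same for the moment, N m; "grip_width": finger opening in m.
Only numpy, scipy, OpenCV 4.12 (cv2) and the standard library are available. Lean on these libraries where they do the work, as an engineer would, in place of code of your own. Each camera call takes 0.05 s, during which the arm holds its last target.

## Task

Tip all five acorns from the blue scoop into the yellow dish on the microscope's carousel and stand the scoop back upright on the bench. Then turn the carousel, which clicks in 15-degree steps, until it rests in the click that has the yellow dish centred under the lens, with the acorns still in the dish. Do not bump the microscope or shift the other things on the bench.

Things in the scene. Friction and masses are not known exactly. Their poses are not given: they have to be found in the camera images.
- scope: Base plate of the stereo microscope, ivory, fixed to the bench, 400 x 250 mm, top 18 mm above the bench. Origin on the bench on the vertical axis of the carousel; its x axis points from there to the lens and on to the post, z up. The plate spans x -135..265, y -125..125 mm.
- microscope: The microscope on the base plate, not to be touched: steel post (dia 32 mm, 388 mm high) 205 mm from the carousel axis along scope x, and on it an ivory arm with the black lens barrel (dia 84 mm at most) 88 mm from the carousel axis. The barrel ends 184 mm above the bench; eyepieces above it, up to 460 mm, lean back over the post (scope x 45..280, y -60..60 mm). Origin and axes as scope.
- lens_axis (a point): The point on the vertical axis of the lens at the height of the carousel's top face (48 mm above the bench), 88 mm from the carousel axis. Axes as scope.
- carousel: Round aluminium disc, dia 280 mm, top face 48 mm above the bench, that turns either way without end about the scope's z axis; its origin is on that axis at bench height. Its x axis points at the middle of the yellow dish. Four dishes (dia 96 mm, 30 mm high, centres at 88 mm radius) are clipped on it, six clicks apart: three are white and filled, the yellow one is empty.
- index_ring: Toothed ring under the disc and turning with it (origin and axes as carousel). A spring roller drops between its teeth: 24 steps of 15 degrees, marked on the rim by lines. In one of them the yellow dish is exactly under the lens. Leaving a step takes 4 to 8 N at a finger post, fading to nothing half way; then the disc snaps into the next. Let go between two, it falls into the nearer (rarely it balances on the crest till nudged).
- dish_floor (a point): Middle of the inner floor of the yellow dish, 52 mm above the bench. The dish is 96 mm across outside, 90 mm inside at the rim and 86 mm at the floor, its rim is 78 mm above the bench. Axes as carousel.
- post1 (a point): Top centre of finger post 1: upright knurled steel pin, dia 16 mm, from the disc's top face (48 mm above the bench) to 98 mm, at 122 mm radius, 45 degrees anticlockwise (seen from above) from the yellow dish, half way between two dishes. 46 mm of it can be gripped; it may be pushed, hooked or pinched from above.
- post2 (a point): Top centre of finger post 2: upright knurled steel pin, dia 16 mm, from the disc's top face (48 mm above the bench) to 98 mm, at 122 mm radius, 135 degrees anticlockwise (seen from above) from the yellow dish, half way between two dishes. 46 mm of it can be gripped; it may be pushed, hooked or pinched from above.
- post3 (a point): Top centre of finger post 3: upright knurled steel pin, dia 16 mm, from the disc's top face (48 mm above the bench) to 98 mm, at 122 mm radius, 225 degrees anticlockwise (seen from above) from the yellow dish, half way between two dishes. 46 mm of it can be gripped; it may be pushed, hooked or pinched from above.
- post4 (a point): Top centre of finger post 4: upright knurled steel pin, dia 16 mm, from the disc's top face (48 mm above the bench) to 98 mm, at 122 mm radius, 315 degrees anticlockwise (seen from above) from the yellow dish, half way between two dishes. 46 mm of it can be gripped; it may be pushed, hooked or pinched from above.
- cup: Blue plastic seed scoop, a flared round cup with a straight handle, standing on the bench, 0.11 to 0.21 kg. Origin at the centre of its flat underside, z up, handle along -y. 48 mm high, outside dia 56 mm at the bottom and 116 mm at the open rim, wall 3 mm, floor 4 mm. Rolled about its handle, the first acorns leave at about 60 degrees and the last by 85.
- cup_handle (a point): Middle of the scoop's handle: a level round bar, dia 16 mm, from the rim to 160 mm from the scoop's axis. This point is on the bar's centreline, 105 mm from the scoop's axis, 46 mm above the underside. Axes as cup.
- acorn1: An acorn, 30 mm long, dia 20 mm, 10 g, in the scoop at the start. Origin at its blunt end, z along it to the tip.
- acorn2: An acorn, 30 mm long, dia 20 mm, 10 g, in the scoop at the start. Origin at its blunt end, z along it to the tip.
- acorn3: An acorn, 30 mm long, dia 20 mm, 10 g, in the scoop at the start. Origin at its blunt end, z along it to the tip.
- acorn4: An acorn, 30 mm long, dia 20 mm, 10 g, in the scoop at the start. Origin at its blunt end, z along it to the tip.
- acorn5: An acorn, 30 mm long, dia 20 mm, 10 g, in the scoop at the start. Origin at its blunt end, z along it to the tip.
- wash_bottle: White wash bottle with red spout, dia 66, 192 mm high, a loose bystander. Origin at the centre of its underside.
- sample_jar: Brown glass sample jar with white cap, dia 54, 75 mm high, a loose bystander. Origin at the centre of its underside.
- beaker: Clear glass beaker, dia 72, 95 mm high, a loose bystander. Origin at the centre of its underside.
- forceps: Steel forceps lying on the bench, 140 mm long, a loose bystander. Origin on the bench below their middle.
Mind the look-alikes: they are no part of the job. There is more than one size of the cup; the one meant has the size given above.

How it is judged:
On the way, in this order (a step that is already met when the one before it is completed fails the run):
1. all five acorns lie in the yellow dish, while it is still away from the lens (horizontal distance between each of acorn1, acorn2, acorn3, acorn4, acorn5 and dish_floor below 0.045 m and z of acorn1 in the frame of dish_floor between -0.004 and 0.045 m and z of acorn2 in the frame of dish_floor between -0.004 and 0.045 m and z of acorn3 in the frame of dish_floor between -0.004 and 0.045 m and z of acorn4 in the frame of dish_floor between -0.004 and 0.045 m and z of acorn5 in the frame of dish_floor between -0.004 and 0.045 m and horizontal distance between dish_floor and lens_axis above 0.05 m), for 0.3 s.
2. the yellow dish is centred under the lens with the acorns in it (horizontal distance between each of acorn1, acorn2, acorn3, acorn4, acorn5 and dish_floor below 0.045 m and z of acorn1 in the frame of dish_floor between -0.004 and 0.045 m and z of acorn2 in the frame of dish_floor between -0.004 and 0.045 m and z of acorn3 in the frame of dish_floor between -0.004 and 0.045 m and z of acorn4 in the frame of dish_floor between -0.004 and 0.045 m and z of acorn5 in the frame of dish_floor between -0.004 and 0.045 m and horizontal distance between dish_floor and lens_axis below 0.007 m), for 0.2 s.
At the end, for the whole second after the job is handed in: All five acorns lie in the yellow dish, the dish's centre is within 7 mm of the lens axis with the carousel at rest in its click, and the scoop stands upright (within about 5 degrees) on the bench, everything still (all of step 2 and height (world z) of cup between -0.004 and 0.004 m and angle between cup's own z axis and vertical below 0.08 rad and linear speed of each of cup, acorn1, acorn2, acorn3, acorn4, acorn5 below 0.02 m/s and angular speed of carousel below 0.03 rad/s); the robot touches nothing.
It fails at once if the robot bumps the microscope (more than 2 N) (contact force between any of the arm, the fingers and microscope above 2 N).
It fails at once if the scoop is knocked against the microscope (more than 2 N) (contact force between cup and microscope above 2 N).
It fails at once if a bystander is shifted by more than 20 mm (distance of any of wash_bottle, sample_jar, beaker, forceps from where it was at the start of the episode above 0.02 m).
It also fails if it takes over 72 s, if anything falls off the work surface, if the arm or the gripper's body presses on something with over 40 N, if the wrist force passes 120 N, or if a joint passes its speed limit or range.

## Working session

There is one attempt and no reset: what is moved stays moved. The work goes in short steps, Python scripts to look and compute and a tool call to move; the robot and the scene stay as the last step left them, time stands still between calls to the robot, and variables do not carry over. Pictures are saved under pics/ and viewed, and the job is handed in when it is done.

Besides the shell and the picture viewer there is one more tool, called after "Emit:" by a JSON object that holds its "fn" and its "kwargs". arm_command: Moves the arm, as the interface text tells. Its arguments: {"type":"object","properties":{"commands":{"type":"array"},"grip":{"type":"number"},"squeeze":{"type":"number"}},"required":["commands"]}

```bash
ls; mkdir -p pics
python3 - <<'E'
from workcell import sensors, imaging, order, bot
import cv2
print(sensors.observe())
for n in ("scene","top","wrist"):
    i=imaging.camera_info(n); print(n,i)
    cv2.imwrite(f"pics/{n}0.png",imaging.grab_frame(n)[:,:,::-1])
print(dir(bot), bot.tip_extent)
E
```

```text
pics
{'clock': 0.0, 'qpos': array([ 1.13583211,  0.52202455, -0.03631086,  1.5999773 ,  0.02122114,
        1.02111539, -0.11276955]), 'qd': array([-0.00020902, -0.00153766, -0.0010422 , -0.00055977, -0.00028086,
        0.00042991, -0.00118535]), 'joint_efforts': array([ 1.11343181e-04, -9.27122784e+01,  1.98000491e+00, -3.69933164e+01,
        1.79764879e-02,  8.29708704e-03,  5.67030463e-05]), 'position': array([ 0.22279373, -0.58359936,  0.23873036]), 'tool_rot': array([-1.4763253 ,  1.56965717,  2.03004821]), 'force': array([-0.26115533, -0.15597509,  0.71675055]), 'moment': array([-0.01633474,  0.00157539, -0.02933609]), 'grip_width': 0.08564715523964887}
scene {'fx': 504.0196449017412, 'fy': 504.0196449017412, 'cx': 319.96081559532206, 'cy': 238.2341843939073, 'origin': array([ 1.05224882, -0.19440177,  0.98978684]), 'attitude': array([-2.53566139,  0.01086048,  1.22549529])}
top {'fx': 466.05068459803294, 'fy': 466.05068459803294, 'cx': 321.98548677282247, 'cy': 239.53765203940904, 'origin': array([ 0.339649  , -0.00514327,  1.14889031]), 'attitude': array([-3.00662134,  0.00346593, -1.59280541])}
wrist {'fx': 371.64829954431775, 'fy': 371.64829954431775, 'cx': 320.6390815840377, 'cy': 239.46918245865612, 'origin': array([ 0.28912653, -0.55822848,  0.37391806]), 'attitude': array([ 2.85579451e+00,  3.98300428e-04, -1.20551862e+00])}
['IKError', '__class__', '__delattr__', '__dict__', '__dir__', '__doc__', '__eq__', '__format__', '__ge__', '__getattribute__', '__getstate__', '__gt__', '__hash__', '__init__', '__init_subclass__', '__le__', '__lt__', '__module__', '__ne__', '__new__', '__reduce__', '__reduce_ex__', '__repr__', '__setattr__', '__sizeof__', '__str__', '__subclasshook__', '__weakref__', 'tip_extent'] 0.008
```

View pics/scene0.png

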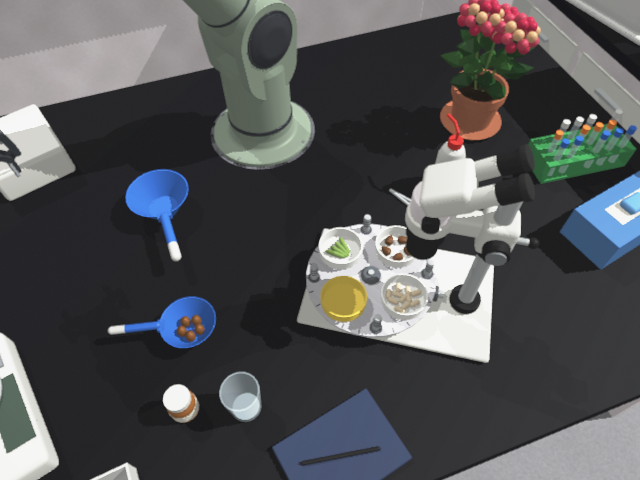

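View pics/top0.png

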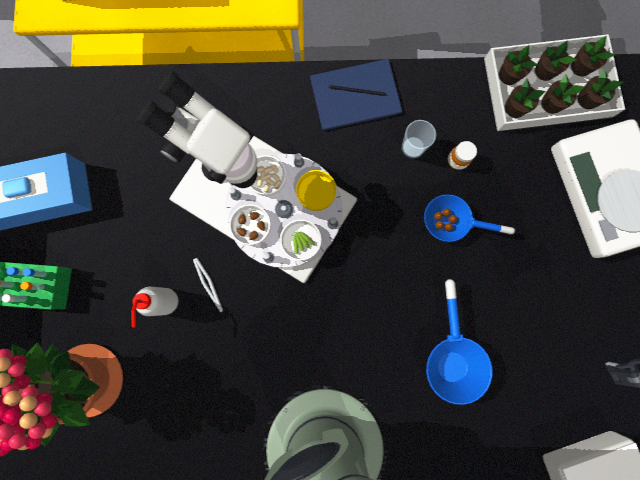

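View pics/wrist0.png

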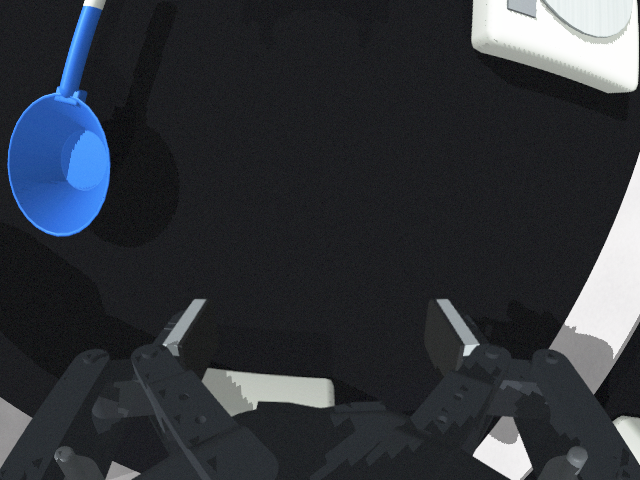

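The scene shows two blue scoops. In the top view, one with acorns has its rim at (447,218) and handle tip at (513,230). The other is empty and larger, at (459,370). The yellow dish is at (316,190), the hub at (284,209) and the lens barrel near (235,165). I'll take enlarged crops and measurements next.

```bash
cat > h.py <<'E'
import numpy as np, cv2
from scipy.spatial.transform import Rotation as R
from workcell import sensors, imaging
def cam(n):
    i=imaging.camera_info(n); return i, R.from_euler('xyz',i['attitude']).as_matrix()
def ray(n,u,v,i=None):
    if i is None: i,_=cam(n)
    M=R.from_euler('xyz',i['attitude']).as_matrix()
    x=(u-i['cx'])/i['fx'];y=(v-i['cy'])/i['fy']
    if n=='wrist':
        r=np.hypot(x,y); d=np.array([np.sin(r)*x/r,np.sin(r)*y/r,np.cos(r)])
    else: d=np.array([x,y,1.])
    return np.array(i['origin']),M@d
def at(n,u,v,z,i=None):
    o,d=ray(n,u,v,i); return o+d*(z-o[2])/d[2]
def proj(n,P,i=None):
    if i is None: i,_=cam(n)
    M=R.from_euler('xyz',i['attitude']).as_matrix()
    c=(np.atleast_2d(P)-i['origin'])@M
    if n=='wrist':
        rho=np.hypot(c[:,0],c[:,1]); th=np.arctan2(rho,c[:,2]); x=c[:,0]/rho*th;y=c[:,1]/rho*th
    else: x=c[:,0]/c[:,2];y=c[:,1]/c[:,2]
    return np.c_[x*i['fx']+i['cx'],y*i['fy']+i['cy']]
E
python3 - <<'E'
from h import *
a=cv2.imread('pics/top0.png')
def crop(im,x0,y0,w,h,f): return cv2.resize(im[y0:y0+h,x0:x0+w],None,fx=f,fy=f,interpolation=cv2.INTER_CUBIC)
cv2.imwrite('pics/c_car.png',crop(a,160,120,200,170,4)[:600,:800] if 0 else crop(a,190,130,190,145,4))
cv2.imwrite('pics/c_cup.png',crop(a,390,100,150,150,4))
def cent(img,lo,hi,box,tag):
    h=cv2.cvtColor(img,cv2.COLOR_BGR2HSV); m=cv2.inRange(h,lo,hi); k=np.zeros_like(m); x0,y0,x1,y1=box;k[y0:y1,x0:x1]=255; m&=k
    m=cv2.morphologyEx(m,cv2.MORPH_CLOSE,np.ones((15,15)))
    m=cv2.morphologyEx(m,cv2.MORPH_OPEN,np.ones((15,15)))
    c=max(cv2.findContours(m,0,2)[0],key=cv2.contourArea); e=cv2.fitEllipse(cv2.convexHull(c)); print(tag,e); return e
b=cv2.imread('pics/scene0.png')
e=cent(a,(100,120,40),(130,255,255),(415,185,480,250),'cup top'); print(at('top',*e[0],.048), e[1][0]*1.1/466, e[1][1]*1.1/466)
e=cent(b,(100,120,40),(130,255,255),(150,290,225,355),'cup scene'); print(at('scene',*e[0],.048))
e=cent(a,(20,120,40),(35,255,255),(285,160,345,220),'y top'); print(at('top',*e[0],.078),e[1][0]*1.07/466)
e=cent(b,(20,120,40),(35,255,255),(310,270,375,325),'y scene'); print(at('scene',*e[0],.078))
for s,z,t in [((284,209),.07,'hub'),((513,230),.05,'handletip'),((299,160),.098,'postA'),((333,223),.098,'pB'),((267,257),.098,'pC'),((236,194),.098,'pD')]: print(t,at('top',*s,z))
E
```

```text
cup top ((448.192626953125, 217.6844482421875), (47.29587173461914, 50.15265655517578), 115.20278930664062)
[ 0.53524251 -0.30820762  0.048     ] 0.11164261568257737 0.11838609916457803
cup scene ((186.97079467773438, 321.89154052734375), (50.0753059387207, 59.867958068847656), 60.96860885620117)
[ 0.53659937 -0.30887076  0.048     ]
y top ((315.9627380371094, 189.58717346191406), (40.31174087524414, 41.01023483276367), 9.995119094848633)
[0.60403507 0.00692604 0.078     ] 0.09256129342598976
y scene ((343.43109130859375, 298.1037902832031), (45.412506103515625, 46.1287727355957), 101.732666015625)
[0.61017675 0.00479037 0.078     ]
hub [0.56086725 0.08331476 0.07      ]
handletip [ 0.50162169 -0.46014978  0.05      ]
postA [0.67058491 0.04478452 0.098     ]
pB [ 0.51998692 -0.03065986  0.098     ]
pC [0.44529695 0.1207476  0.098     ]
pD [0.59288964 0.19140368 0.098     ]
```

View pics/c_car.png

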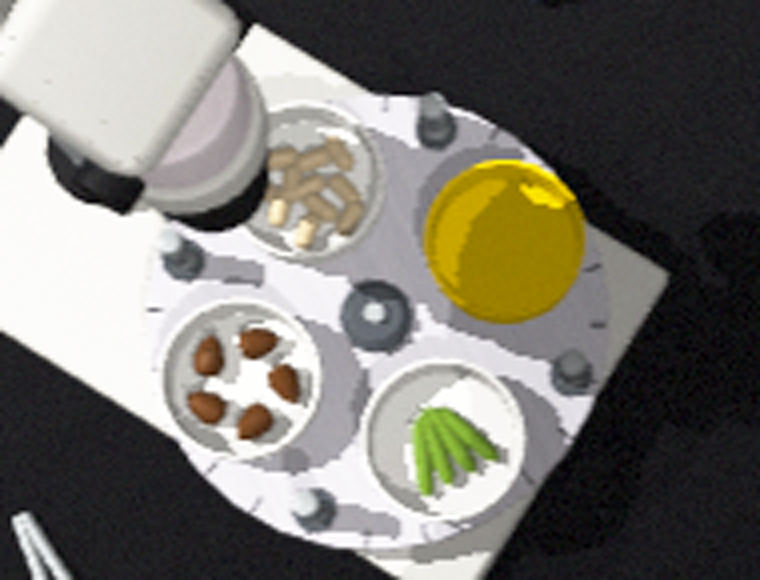

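View pics/c_cup.png

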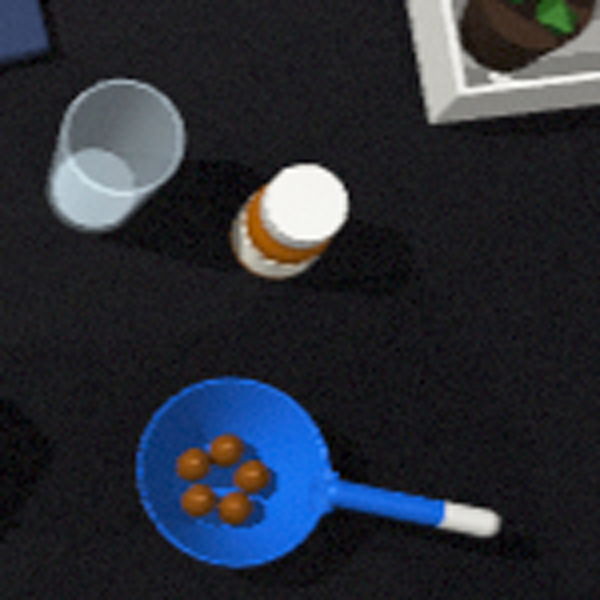

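The scoop holding acorns measures 0.112–0.118 m across, so it fits the description. The one at (459,370) is larger and empty. Next I'll fit the carousel and scope pose.

Run:
```python
from h import *
b=cv2.imread('pics/scene0.png')
cv2.imwrite('pics/c_sc.png',cv2.resize(b[205:355,290:510],None,fx=3.6,fy=3.6,interpolation=cv2.INTER_CUBIC))
cv2.imwrite('pics/c_sc2.png',cv2.resize(b[280:430,100:270],None,fx=4,fy=4,interpolation=cv2.INTER_CUBIC))
```

```text
(no output)
```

View pics/c_sc.png

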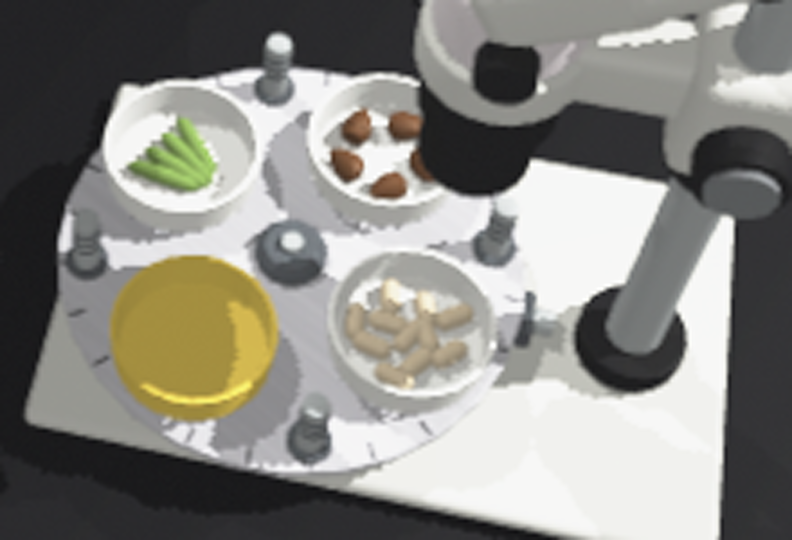

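View pics/c_sc2.png

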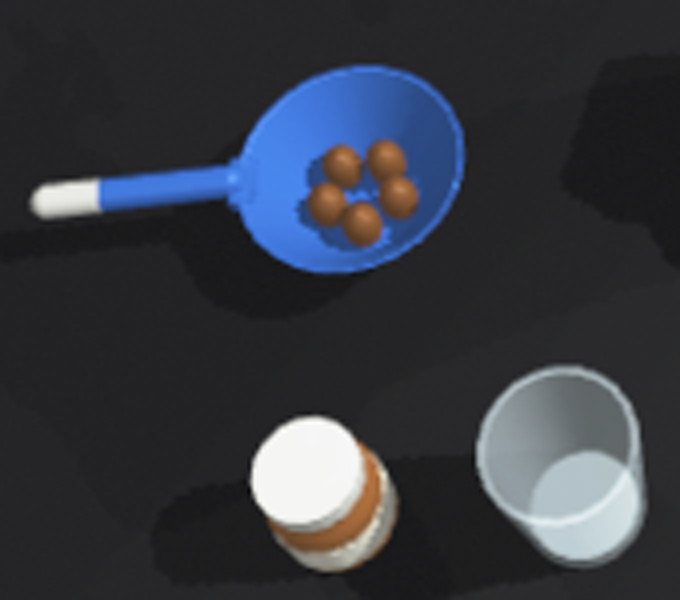

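Run:
```python
from h import *
from scipy.optimize import least_squares
T=cam('top')[0];S=cam('scene')[0]
c=lambda u,v:(290+u/3.6,205+v/3.6)
d=lambda u,v:(190+u/4,130+v/4)
posts={0:(d(432,107),c(315,405)),1:(d(173,240),c(503,212)),2:(d(308,495),c(278,42)),3:(d(572,365),c(87,218))}
dish={0:((315.9,189.6),(343.6,297.6)),3:(d(442,440),c(182,152)),1:(None,c(412,323)),2:(d(242,380),None)}
def res(p,full=False):
    x,y,th=p[:3]; r=[]
    off={'top':p[3:5],'scene':p[5:7]}
    for D,rad,z,a0 in((posts,.122,.098,45),(dish,.088,.078,0)):
        for k,(t,s) in D.items():
            a=th+np.radians(a0+90*k); P=[x+rad*np.cos(a),y+rad*np.sin(a),z]
            for n,i,q in(('top',T,t),('scene',S,s)):
                if q is not None:
                    r+=list(proj(n,P,i)[0]-q+off[n])
    return np.array(r+list(np.array(p[3:])*.5))
s=least_squares(res,[.56,.08,-1.04,0,0,0,0]); print(s.x,np.degrees(s.x[2])); print(s.fun.round(1))
x,y=s.x[:2]
# plate
cs=[((253,136.3),c(718,540)),((357,197.5),c(25,420)),((305,282),c(122,88)),((170,197),None)]
W=[]
for t,q in cs:
    print(at('top',*t,.018), None if q is None else at('scene',*q,.018)); W.append(at('top',*t,.018))
W=np.array(W)
loc=[(265,-125),(-135,-125),(-135,125),(265,125)]
def r2(p):
    o=[]
    for (u,v),(t,q) in zip(loc,cs):
        P=[x+(u*np.cos(p[0])-v*np.sin(p[0]))/1e3+p[1],y+(u*np.sin(p[0])+v*np.cos(p[0]))/1e3+p[2],.018]
        o+=list(proj('top',P,T)[0]-t+s.x[3:5])
        if q is not None:o+=list(proj('scene',P,S)[0]-q+s.x[5:7])
    return o
f=least_squares(r2,[1.04,0,0]);print('scope',f.x,np.degrees(f.x[0]),np.round(f.fun,1))
# scoop
cc=lambda u,v:(100+u/4,280+v/4); tt=lambda u,v:(390+u/4,100+v/4)
for n,z,q in (('top',.048,tt(233,472)),('scene',.048,cc(354,169)),('top',.046,tt(494,521)),('scene',.046,cc(38,201)),('top',.046,tt(341,492)),('scene',.046,cc(232,182)),('top',.0775,tt(305,202)),('top',.095,tt(122,135)),('scene',.095,cc(559,446)),('scene',.0775,cc(308,470))):
    o=s.x[3:5] if n=='top' else s.x[5:7]
    print(n,z,at(n,q[0]-o[0],q[1]-o[1],z))
```

```text
[ 0.56577342  0.08459273 -1.10455553  0.27893437  0.68178571  0.31609712
  0.73142135] -63.28637005845921
[ 0.6 -0.6 -0.1  0.7 -0.9  0.   1.  -0.9 -0.7  1.9  0.2  1.1  0.5 -0.8
 -0.8  0.8  0.7  0.1 -0.2 -0.9  0.3 -0.2 -0.1 -1.2 -0.   0.2 -0.6 -0.6
  0.1  0.3  0.2  0.4]
[0.76030836 0.16382648 0.018     ] [0.8021547  0.24705092 0.018     ]
[ 0.59644224 -0.09368161  0.018     ] [ 0.59941083 -0.09423264  0.018     ]
[0.39055134 0.03875831 0.018     ] [0.39438449 0.04093553 0.018     ]
[0.60829115 0.37025009 0.018     ] None
scope [ 0.9809304  -0.00688946 -0.00645021] 56.20317177790837 [-25.3 -17.6  -5.6   7.3   4.4   4.1  -5.6  -2.7   1.7   5.1  -3.9  -3.2
   1.2   3. ]
top 0.048 [ 0.53614521 -0.30772923  0.048     ]
scene 0.048 [ 0.53662765 -0.30636796  0.048     ]
top 0.046 [ 0.50324291 -0.4624144   0.046     ]
scene 0.046 [ 0.49781306 -0.46154009  0.046     ]
top 0.046 [ 0.52287435 -0.37222257  0.046     ]
scene 0.046 [ 0.52125861 -0.36677569  0.046     ]
top 0.0775 [ 0.6928919  -0.35192107  0.0775    ]
top 0.095 [ 0.73041382 -0.2413328   0.095     ]
scene 0.095 [ 0.72809461 -0.24120579  0.095     ]
scene 0.0775 [ 0.69342611 -0.35203902  0.0775    ]
```

Fit results:
- **Carousel:** axis at (0.566, 0.085), yellow dish at yaw −63.3°, and the scope's x axis at about 57°. The dish therefore has 8 clicks (120° anticlockwise) to go.
- **Scoop:** rim centre (0.536, −0.307), handle tip (0.5005, −0.462), which is 0.159 m out (160 mm expected).

The tool can only translate and spin about the vertical. I'll therefore hold the scoop near the handle's end, rest its nose on the dish, and let it pivot in the jaws so it pours over the nose.

```bash
cat >> h.py <<'E'
def go(p,yaw=None,n=12):
    """rel. command (cm, rad) to bring TCP to world p, jaw (tool y) axis at yaw deg"""
    s=sensors.observe(); M=R.from_euler('xyz',s['tool_rot']).as_matrix()
    d=M.T@(np.array(p)-s['position'])*100
    cy=np.degrees(np.arctan2(M[1,1],M[0,1])); tw=0
    if yaw is not None:
        e=(yaw-cy+90)%180-90; tw=-np.radians(e)
    print('pos',s['position'].round(4),'jaw yaw',round(cy,1),'toolx',M[:,0].round(3),'t',round(s['clock'],2),'w',round(s['grip_width'],4),'F',s['force'].round(1),'q7',s['qpos'][6].round(2))
    print('-> dx %.2f dy %.2f dz %.2f twist %.3f  dist cm %.1f'%(*d,tw,np.linalg.norm(d)))
E
python3 - <<'E'
from h import *
go([.5052,-.4415,.15],-13.1)
go([.5052,-.4415,.034],-13.1)
E
```

```text
pos [ 0.2229 -0.5837  0.2389] jaw yaw -69.1 toolx [-0.     0.001 -1.   ] t 0.15 w 0.0853 F [-0.4 -0.7  0.4] q7 -0.11
-> dx 8.89 dy -3.20 dz -31.45 twist -0.977  dist cm 32.8
pos [ 0.2229 -0.5837  0.2389] jaw yaw -69.1 toolx [-0.     0.001 -1.   ] t 0.15 w 0.0853 F [-0.4 -0.7  0.4] q7 -0.11
-> dx 20.49 dy -3.19 dz -31.45 twist -0.977  dist cm 37.7
```

Emit:
{"fn": "arm_command", "kwargs": {"commands": [{"dx": 0.8,"dy": -0.3,"dz": -3,"twist": -0.1},{"dx": 1.6,"dy": -0.6,"dz": -6,"twist": -0.2},{"dx": 2.4,"dy": -0.9,"dz": -9,"twist": -0.3},{"dx": 3.2,"dy": -1.2,"dz": -12,"twist": -0.4},{"dx": 4,"dy": -1.5,"dz": -15,"twist": -0.5},{"dx": 4.8,"dy": -1.8,"dz": -18,"twist": -0.6},{"dx": 5.6,"dy": -2.1,"dz": -21,"twist": -0.7},{"dx": 6.5,"dy": -2.4,"dz": -24,"twist": -0.8},{"dx": 7.3,"dy": -2.7,"dz": -27,"twist": -0.88},{"dx": 8,"dy": -3,"dz": -29.5,"twist": -0.94},{"dx": 8.9,"dy": -3.2,"dz": -31.4,"twist": -0.977},{"dx": 8.9,"dy": -3.2,"dz": -31.4,"twist": -0.977}], "grip": -0.3}}

```text
clock: 1.15
position: [0.5079, -0.4381, 0.1477]
tool_rot: [-2.808, 1.567, 1.682]
force: [0.8, -0.0, -0.5]
grip_width: 0.0558
```

Run:
```python
from h import *
i=imaging.camera_info('wrist')
f=imaging.grab_frame('wrist')[:,:,::-1].copy()
p=proj('wrist',[[.5052,-.4415,.046],[.5005,-.462,.046],[.5363,-.307,.048]],i); print(p)
for q in p: cv2.circle(f,tuple(int(v) for v in q),3,(0,0,255),1)
cv2.imwrite('pics/w1.png',f)
go([.5052,-.4415,.034],-13.1)
```

```text
[[318.90113259 248.10700354]
 [318.84517977 277.27294068]
 [319.91998455  36.86187077]]
pos [ 0.5059 -0.4399  0.1484] jaw yaw -13.0 toolx [-0.001  0.003 -1.   ] t 1.2 w 0.0558 F [-1.  -0.6  0.3] q7 0.22
-> dx 11.44 dy -0.02 dz 0.20 twist 0.002  dist cm 11.4
```

View pics/w1.png

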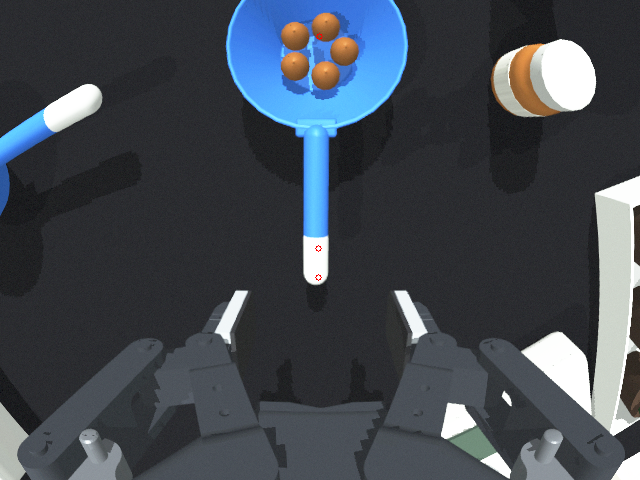

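The wrist view agrees with the measured scoop: the handle axis is at column 316 (319 predicted) and its tip at row 285. I'll descend and grip.

Emit:
{"fn": "arm_command", "kwargs": {"commands": [{"dx": 2,"dz": 0.1},{"dx": 4.5,"dz": 0.2},{"dx": 7,"dz": 0.2},{"dx": 9,"dz": 0.2},{"dx": 10.5,"dz": 0.2},{"dx": 11.4,"dz": 0.2},{"dx": 11.4,"dz": 0.2}]}}

```text
validation failed for argument at $.co...
```

Emit:
{"fn": "arm_command", "kwargs": {"commands": [{"dx": 0},{"dx": 0},{"dx": 0},{"dx": 0},{"dx": 0},{"dx": 0},{"dx": 0}], "grip": 1, "squeeze": 110}}

```text
validation failed for argument at $.co...
```

Emit:
{"fn": "arm_command", "kwargs": {"commands": [{"dx": -0.5},{"dx": -1.5},{"dx": -2.5},{"dx": -3.5},{"dx": -4.5},{"dx": -5},{"dx": -5}]}}

```text
validation failed for argument at $.co...
```

Run:
```python
from h import *
f=imaging.grab_frame('wrist')[:,:,::-1]
g=imaging.grab_frame('scene')[:,:,::-1]
cv2.imwrite('pics/w2.png',np.hstack([cv2.resize(f,(400,300)),cv2.resize(g[200:440,60:380],(400,300))]))
go([.5052,-.4415,.3],-13.1)
```

```text
pos [ 0.504  -0.4422  0.1495] jaw yaw -13.2 toolx [-0.001  0.001 -1.   ] t 1.3 w 0.0555 F [-0.4  0.1  0.8] q7 0.22
-> dx -15.05 dy 0.08 dz -0.10 twist -0.002  dist cm 15.1
```

View pics/w2.png

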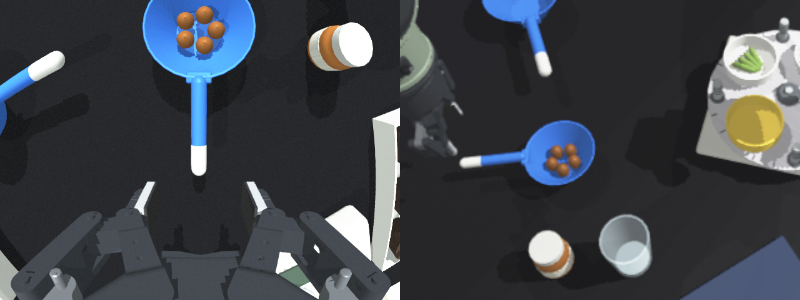

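All four keys are needed in each row. Nothing has moved, so I'll repeat the call.

Emit:
{"fn": "arm_command", "kwargs": {"commands": [{"dx": 2,"dy": 0,"dz": 0,"twist": 0},{"dx": 4.5,"dy": 0,"dz": 0,"twist": 0},{"dx": 7,"dy": 0,"dz": 0,"twist": 0},{"dx": 9,"dy": 0,"dz": 0,"twist": 0},{"dx": 10.5,"dy": 0,"dz": 0,"twist": 0},{"dx": 11.5,"dy": 0,"dz": 0,"twist": 0},{"dx": 11.5,"dy": 0,"dz": 0,"twist": 0},{"dx": 11.5,"dy": 0,"dz": 0,"twist": 0}]}}

```text
clock: 1.97
position: [0.5038, -0.4426, 0.035]
tool_rot: [-1.618, 1.57, 2.864]
force: [0.1, 1.2, 0.0]
grip_width: 0.0553
```

Emit:
{"fn": "arm_command", "kwargs": {"commands": [{"dx": 0,"dy": 0,"dz": 0,"twist": 0},{"dx": 0,"dy": 0,"dz": 0,"twist": 0},{"dx": 0,"dy": 0,"dz": 0,"twist": 0},{"dx": 0,"dy": 0,"dz": 0,"twist": 0},{"dx": 0,"dy": 0,"dz": 0,"twist": 0},{"dx": 0,"dy": 0,"dz": 0,"twist": 0},{"dx": 0,"dy": 0,"dz": 0,"twist": 0}], "grip": 1, "squeeze": 110}}

```text
clock: 2.55
position: [0.5039, -0.4428, 0.0352]
tool_rot: [-1.292, 1.57, -3.094]
force: [-0.1, -1.5, 2.2]
grip_width: 0.0127
```

Run:
```python
from h import *
f=imaging.grab_frame('wrist')[:,:,::-1]
g=imaging.grab_frame('scene')[:,:,::-1]
cv2.imwrite('pics/w3.png',np.hstack([cv2.resize(f[200:440,180:460],(400,343)),cv2.resize(g[240:380,60:220],(392,343))]))
go([.5052,-.4415,.3],-13.1)
```

```text
pos [ 0.5038 -0.4427  0.0351] jaw yaw -13.2 toolx [-0.001  0.    -1.   ] t 2.65 w 0.0127 F [-0.8 -1.2  2.2] q7 0.18
-> dx -26.49 dy 0.08 dz -0.15 twist -0.003  dist cm 26.5
```

View pics/w3.png

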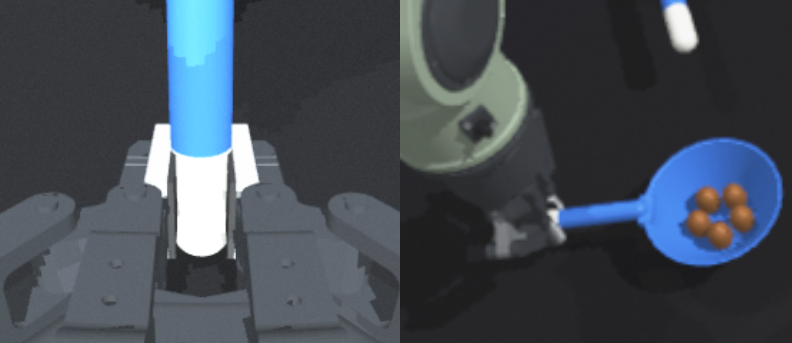

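The handle end is held squarely between the pads. I'll lift gently and check that it stays level.

Emit:
{"fn": "arm_command", "kwargs": {"commands": [{"dx": -0.3,"dy": 0,"dz": 0,"twist": 0},{"dx": -0.8,"dy": 0,"dz": 0,"twist": 0},{"dx": -1.5,"dy": 0,"dz": 0,"twist": 0},{"dx": -2.3,"dy": 0,"dz": 0,"twist": 0},{"dx": -3.2,"dy": 0,"dz": 0,"twist": 0},{"dx": -4.2,"dy": 0,"dz": 0,"twist": 0},{"dx": -5.2,"dy": 0,"dz": 0,"twist": 0},{"dx": -6.2,"dy": 0,"dz": 0,"twist": 0},{"dx": -7,"dy": 0,"dz": 0,"twist": 0},{"dx": -7.5,"dy": 0,"dz": 0,"twist": 0},{"dx": -7.5,"dy": 0,"dz": 0,"twist": 0}]}}

```text
clock: 3.57
position: [0.5043, -0.4431, 0.1115]
tool_rot: [0.432, 1.57, -1.37]
force: [1.0, 0.0, -1.1]
grip_width: 0.0125
```

Run:
```python
from h import *
f=imaging.grab_frame('wrist')[:,:,::-1]
g=imaging.grab_frame('scene')[:,:,::-1]
cv2.imwrite('pics/w4.png',np.hstack([cv2.resize(f,(400,300)),cv2.resize(g[200:380,30:270],(400,300))]))
s=sensors.observe(); print(s['moment'])
go([.5052,-.4415,.3],-13.1)
```

```text
[-0.24932776  0.03689867 -0.06078569]
pos [ 0.5038 -0.4427  0.11  ] jaw yaw -13.2 toolx [-0.001  0.    -1.   ] t 3.67 w 0.013 F [ 0.4 -0.2 -2.6] q7 0.21
-> dx -19.00 dy 0.09 dz -0.15 twist -0.003  dist cm 19.0
```

View pics/w4.png

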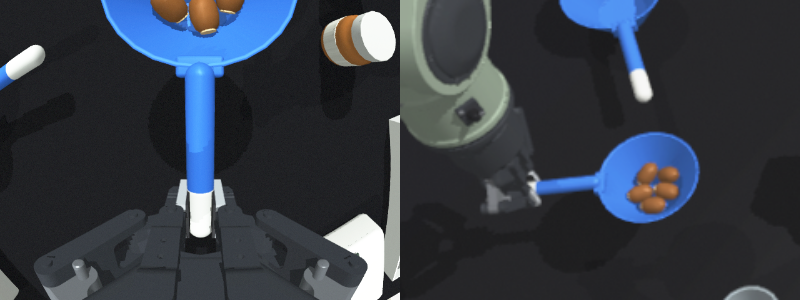

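```bash
cat >> h.py <<'E'
from scipy.optimize import least_squares
def rimfit(imgs,infos,x0,draw=None):
    """fit cup pose: params grip point distance etc. Given rim blue contours; here print predicted overlays"""
def cup_pts(grip,yaw,pitch,d,roll=0):
    # cup frame: y nose. returns rim circle, handle axis pts in world. pitch>0 nose down; d dist grip->cup axis; grip=(handle centre at grip)
    t=np.linspace(0,2*np.pi,60)
    rim=np.c_[.058*np.cos(t),d+.058*np.sin(t),np.full(60,.002)]
    bot=np.c_[.028*np.cos(t),d+.028*np.sin(t),np.full(60,-.046)]
    hd=np.array([[0,d-.06,0],[0,0,0],[0,d-.16,0]])
    M=R.from_euler('z',yaw-90,degrees=True).as_matrix()@R.from_euler('x',-pitch,degrees=True).as_matrix()@R.from_euler('y',roll,degrees=True).as_matrix()
    return [a@M.T+grip for a in (rim,bot,hd)]
def overlay(n,f,i,grip,yaw,pitch,d,roll=0):
    for a,c in zip(cup_pts(grip,yaw,pitch,d,roll),((0,0,255),(0,255,255),(0,255,0))):
        for q in proj(n,a,i):
            if abs(q).max()<2000: cv2.circle(f,tuple(int(round(v)) for v in q),1,c,-1)
def shot(tag,pitches,d=.138,roll=0,crop=(0,0,640,480)):
    s=sensors.observe(); M=R.from_euler('xyz',s['tool_rot']).as_matrix()
    grip=s['position']-.011*M[:,0]; jy=np.degrees(np.arctan2(M[1,1],M[0,1])); yaw=jy+90
    if np.cos(np.radians(yaw-100))<0: yaw+=180
    g=imaging.grab_frame('scene')[:,:,::-1].copy(); i=imaging.camera_info('scene')
    for p in pitches: overlay('scene',g,i,grip,yaw,p,d,roll)
    x,y,w,h=crop; cv2.imwrite('pics/%s.png'%tag,cv2.resize(g[y:y+h,x:x+w],(800,int(800*h/w)),interpolation=cv2.INTER_CUBIC))
    print('grip',grip.round(4),'yaw',yaw, 't',s['clock'],'F',s['force'].round(1),'M',s['moment'].round(2),'w',s['grip_width'])
E
python3 - <<'E'
from h import *
shot('s5',[0,10],crop=(80,240,200,150))
E
```

```text
grip [ 0.5038 -0.4427  0.121 ] yaw 76.75045112324723 t 3.6667 F [ 0.4 -0.2 -2.6] M [-0.25  0.04 -0.06] w 0.013027866169212117
```

View pics/s5.png

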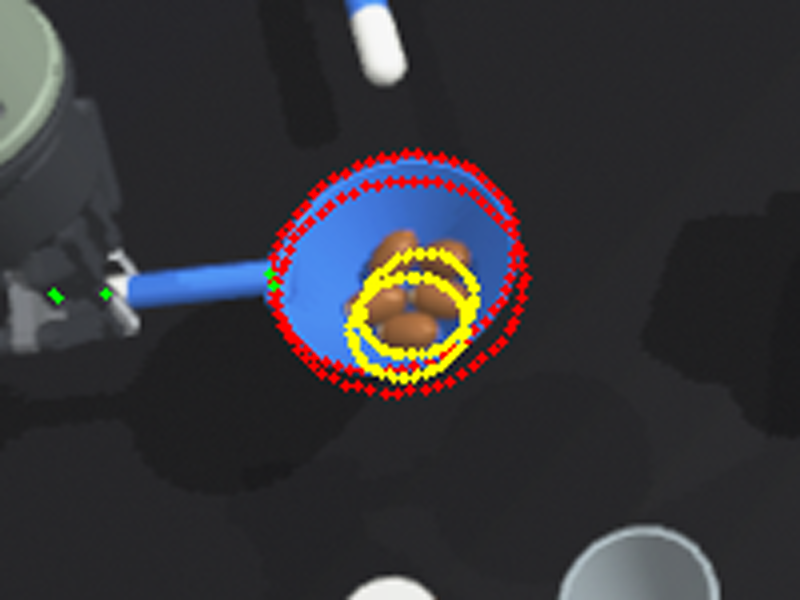

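The scoop came up rigid and level (overlay between 0° and 3° of pitch). I'll carry it high to a spot in front of the yellow dish with the nose pointing in.

```bash
cat >> h.py <<'E'
D=np.array([.6054,.006]); PSI=105
U=np.array([np.cos(np.radians(PSI)),np.sin(np.radians(PSI))])
def gd(r,z): # grasp point at r (m, along U from dish centre), handle height z
    p=D+r*U; go([p[0],p[1],z-.011],PSI-90)
E
python3 - <<'E'
from h import *
print(D-.216*U)
gd(-.23,.20)
E
```

```text
[ 0.66130491 -0.20263998]
pos [ 0.5037 -0.4426  0.1097] jaw yaw -13.2 toolx [-0.002  0.    -1.   ] t 3.72 w 0.0127 F [-0.3 -0.2 -2. ] q7 0.21
-> dx -7.95 dy 10.49 dz -25.74 twist -0.493  dist cm 28.9
```

Emit:
{"fn": "arm_command", "kwargs": {"commands": [{"dx": -0.8,"dy": 0,"dz": 0,"twist": 0},{"dx": -2,"dy": 0.3,"dz": -0.7,"twist": 0},{"dx": -3.5,"dy": 0.8,"dz": -2,"twist": -0.03},{"dx": -5,"dy": 1.5,"dz": -3.8,"twist": -0.07},{"dx": -6.5,"dy": 2.3,"dz": -5.8,"twist": -0.11},{"dx": -7.5,"dy": 3.2,"dz": -7.9,"twist": -0.15},{"dx": -8,"dy": 4.1,"dz": -10,"twist": -0.19},{"dx": -8,"dy": 5,"dz": -12.2,"twist": -0.23},{"dx": -8,"dy": 5.9,"dz": -14.4,"twist": -0.27},{"dx": -8,"dy": 6.8,"dz": -16.6,"twist": -0.31},{"dx": -8,"dy": 7.5,"dz": -18.4,"twist": -0.35},{"dx": -8,"dy": 8,"dz": -19.6,"twist": -0.38}]}}

```text
clock: 4.72
position: [0.6281, -0.2675, 0.1903]
tool_rot: [-2.721, 1.569, 2.145]
force: [0.1, -0.4, -1.8]
grip_width: 0.0124
```

Run:
```python
from h import *
gd(-.23,.20)
```

```text
pos [ 0.6281 -0.2675  0.1903] jaw yaw 8.8 toolx [-0.001  0.001 -1.   ] t 4.72 w 0.0124 F [ 0.1 -0.4 -1.8] q7 0.25
-> dx 0.13 dy 4.43 dz -4.51 twist -0.108  dist cm 6.3
```

Emit:
{"fn": "arm_command", "kwargs": {"commands": [{"dx": 0,"dy": 0.7,"dz": -0.8,"twist": -0.02},{"dx": 0,"dy": 1.5,"dz": -1.6,"twist": -0.04},{"dx": 0,"dy": 2.3,"dz": -2.4,"twist": -0.06},{"dx": 0,"dy": 3.1,"dz": -3.2,"twist": -0.08},{"dx": 0,"dy": 3.8,"dz": -3.9,"twist": -0.1},{"dx": 0,"dy": 4.2,"dz": -4.3,"twist": -0.108},{"dx": 0,"dy": 4.4,"dz": -4.5,"twist": -0.108},{"dx": 0,"dy": 4.4,"dz": -4.5,"twist": -0.108}]}}

```text
clock: 5.38
position: [0.6649, -0.2158, 0.1902]
tool_rot: [-2.824, 1.569, 2.15]
force: [0.6, -0.8, -2.3]
grip_width: 0.0129
```

Run:
```python
from h import *
shot('s6',[0,5],crop=(200,190,280,210))
f=imaging.grab_frame('top')[:,:,::-1].copy()
cv2.imwrite('pics/t6.png',cv2.resize(f[130:310,220:460],(800,600)))
gd(-.216,.122)
```

```text
grip [ 0.6649 -0.2158  0.2012] yaw 104.99932872545942 t 5.3833 F [ 0.6 -0.8 -2.3] M [-0.2  -0.01  0.04] w 0.012917890076562022
pos [ 0.6644 -0.2168  0.1903] jaw yaw 14.9 toolx [-0.001  0.001 -1.   ] t 5.48 w 0.0127 F [ 0.6  0.4 -2.1] q7 0.27
-> dx 7.93 dy 0.07 dz -1.44 twist -0.001  dist cm 8.1
```

View pics/s6.png

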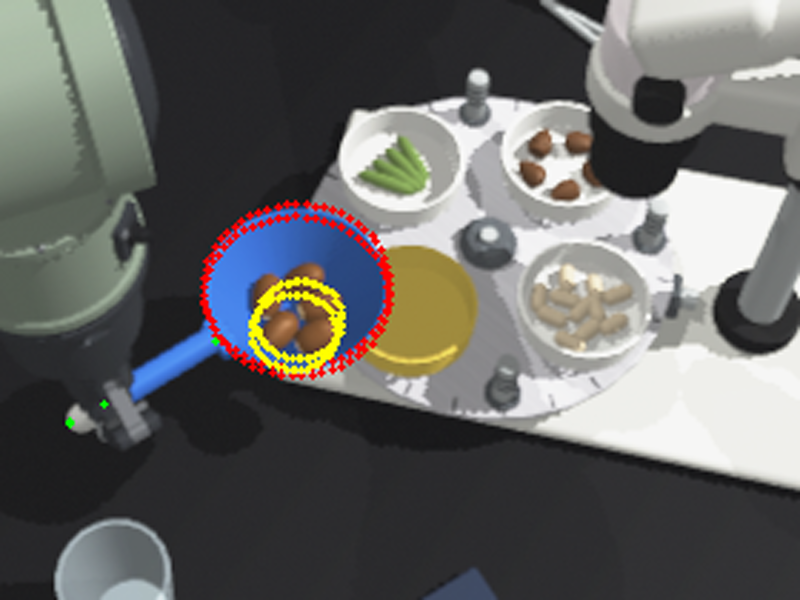

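View pics/t6.png

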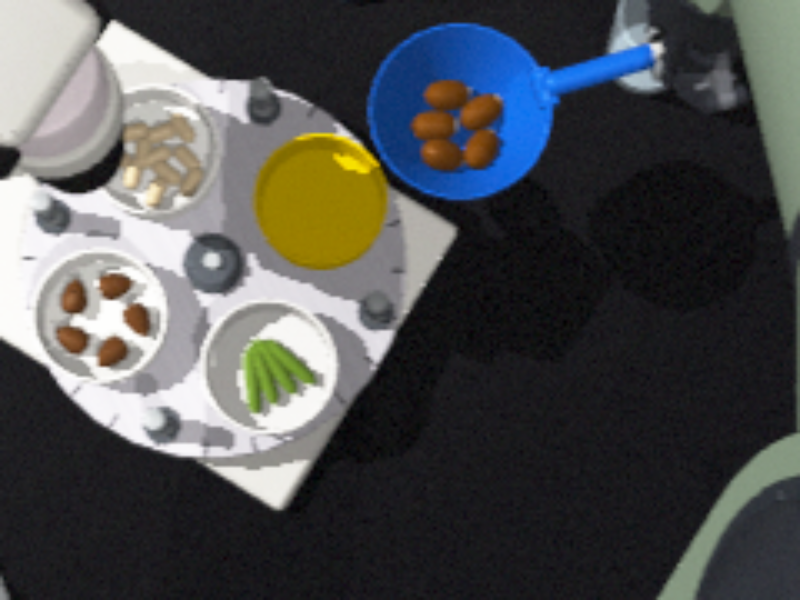

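The overlay matches the held scoop. I'll lower it so the far bottom edge sits just above the dish's near rim, then slacken the grip.

Emit:
{"fn": "arm_command", "kwargs": {"commands": [{"dx": 1,"dy": 0,"dz": -0.2,"twist": 0},{"dx": 2,"dy": 0,"dz": -0.4,"twist": 0},{"dx": 3,"dy": 0,"dz": -0.6,"twist": 0},{"dx": 4,"dy": 0,"dz": -0.8,"twist": 0},{"dx": 5,"dy": 0,"dz": -1,"twist": 0},{"dx": 6,"dy": 0,"dz": -1.2,"twist": 0},{"dx": 6.8,"dy": 0,"dz": -1.4,"twist": 0},{"dx": 7.3,"dy": 0,"dz": -1.4,"twist": 0},{"dx": 7.3,"dy": 0,"dz": -1.4,"twist": 0}]}}

```text
clock: 6.23
position: [0.6603, -0.203, 0.1159]
tool_rot: [-2.258, 1.568, 2.716]
force: [-0.0, -0.3, -1.7]
grip_width: 0.0124
```

Emit:
{"fn": "arm_command", "kwargs": {"commands": [{"dx": 0,"dy": 0,"dz": 0,"twist": 0},{"dx": 0,"dy": 0,"dz": 0,"twist": 0},{"dx": 0,"dy": 0,"dz": 0,"twist": 0},{"dx": 0,"dy": 0,"dz": 0,"twist": 0}], "squeeze": 20}}

```text
clock: 6.57
position: [0.6605, -0.2032, 0.1164]
tool_rot: [-2.317, 1.569, 2.656]
force: [0.2, 1.1, -1.3]
grip_width: 0.0128
```

Run:
```python
from h import *
shot('s7',[0,5],crop=(200,190,280,210))
gd(-.216,.122)
```

```text
grip [ 0.6605 -0.2032  0.1274] yaw 104.9478105645556 t 6.5667 F [ 0.2  1.1 -1.3] M [-0.23 -0.07  0.08] w 0.012844027086739183
pos [ 0.6604 -0.2031  0.1163] jaw yaw 15.0 toolx [-0.002  0.001 -1.   ] t 6.62 w 0.0126 F [ 0.1  0.3 -1. ] q7 0.21
-> dx 0.53 dy 0.10 dz -0.02 twist -0.001  dist cm 0.5
```

View pics/s7.png

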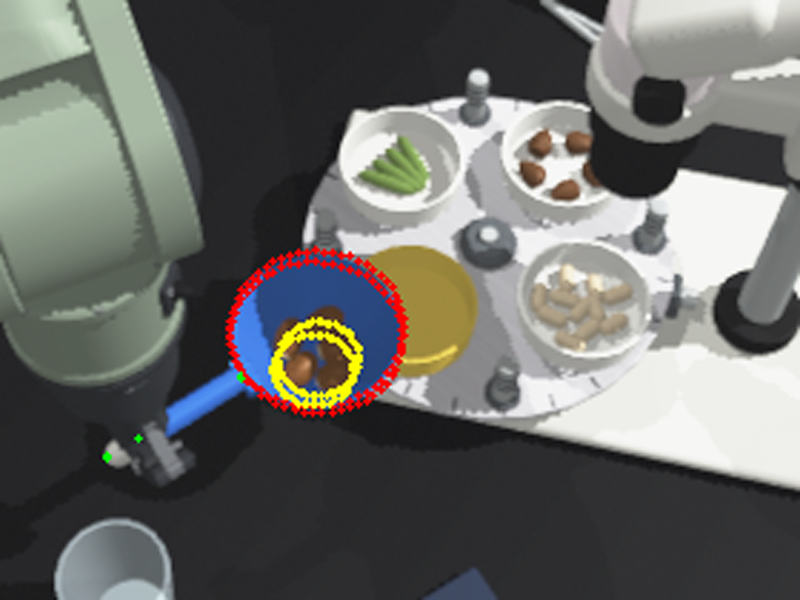

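Emit:
{"fn": "arm_command", "kwargs": {"commands": [{"dx": -0.4,"dy": 0,"dz": -0.1,"twist": 0},{"dx": -0.8,"dy": 0,"dz": -0.3,"twist": 0},{"dx": -1.2,"dy": 0,"dz": -0.5,"twist": 0},{"dx": -1.6,"dy": 0,"dz": -0.7,"twist": 0},{"dx": -2.1,"dy": 0,"dz": -0.9,"twist": 0},{"dx": -2.1,"dy": 0,"dz": -0.9,"twist": 0}]}}

```text
clock: 7.12
position: [0.6586, -0.1939, 0.1387]
tool_rot: [-2.882, 1.57, 2.092]
force: [0.2, -0.6, -1.2]
grip_width: 0.0131
```

Run:
```python
from h import *
shot('s8',[0,10],crop=(200,190,280,210))
gd(-.207,.148)
```

```text
grip [ 0.6586 -0.1939  0.1497] yaw 104.97868604321796 t 7.1167 F [ 0.2 -0.6 -1.2] M [-0.17 -0.07  0.04] w 0.01311331311083797
pos [ 0.6585 -0.1942  0.1381] jaw yaw 15.0 toolx [-0.001  0.001 -1.   ] t 7.17 w 0.0125 F [ 0.1 -1.1 -1.7] q7 0.21
-> dx 0.11 dy 0.06 dz -0.01 twist -0.001  dist cm 0.1
```

View pics/s8.png

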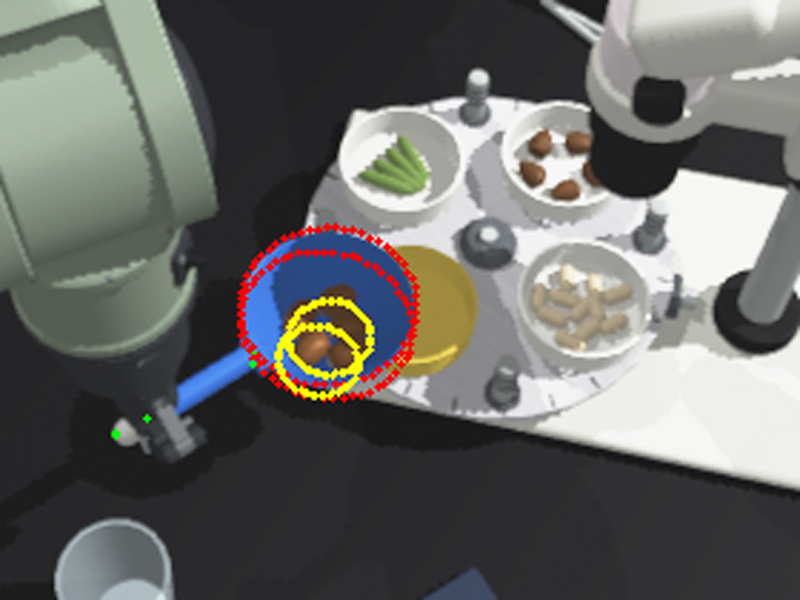

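At 20 N the friction still holds the scoop at about 4°. The nose would only drop a few degrees before resting on the dish rim, so I'll ease the closure towards the bar's width.

Emit:
{"fn": "arm_command", "kwargs": {"commands": [{"dx": 0,"dy": 0,"dz": 0,"twist": 0},{"dx": 0,"dy": 0,"dz": 0,"twist": 0}], "grip": 0.75}}

```text
clock: 7.33
position: [0.6585, -0.1942, 0.1381]
tool_rot: [-2.492, 1.57, 2.481]
force: [0.5, -1.0, -1.6]
grip_width: 0.0134
```

Emit:
{"fn": "arm_command", "kwargs": {"commands": [{"dx": 0,"dy": 0,"dz": 0,"twist": 0},{"dx": 0,"dy": 0,"dz": 0,"twist": 0}], "grip": 0.72}}

```text
clock: 7.5
position: [0.6583, -0.1944, 0.1379]
tool_rot: [-2.334, 1.569, 2.64]
force: [-0.1, 0.3, -1.5]
grip_width: 0.0127
```

Run:
```python
from h import *
shot('s9',[4,12],crop=(200,190,280,210))
gd(-.207,.148)
```

```text
grip [ 0.6583 -0.1944  0.1489] yaw 104.96705915831038 t 7.5 F [-0.1  0.3 -1.5] M [-0.24 -0.06 -0.01] w 0.01265232874900018
pos [ 0.6584 -0.1943  0.1379] jaw yaw 15.0 toolx [-0.001  0.001 -1.   ] t 7.55 w 0.0127 F [-0.3 -0.1 -1.1] q7 0.21
-> dx 0.09 dy 0.07 dz -0.02 twist -0.001  dist cm 0.1
```

View pics/s9.png

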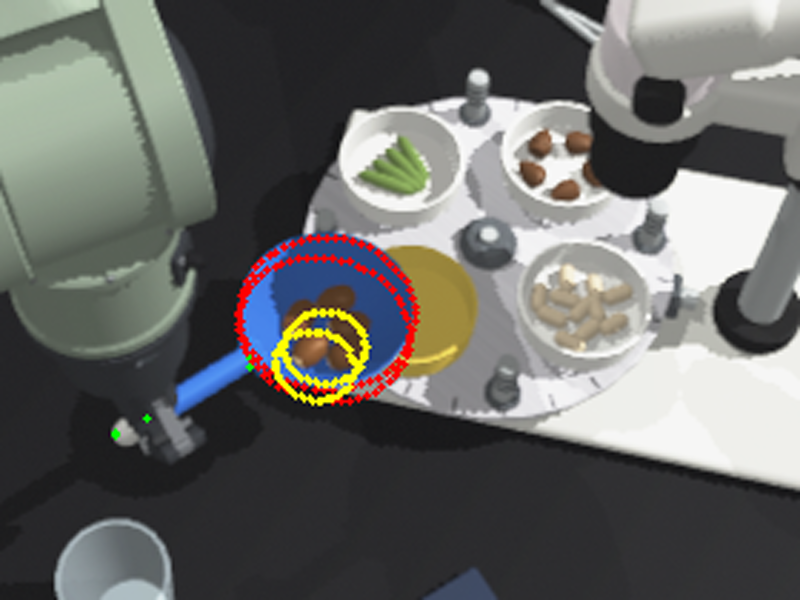

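Emit:
{"fn": "arm_command", "kwargs": {"commands": [{"dx": 0,"dy": 0,"dz": 0,"twist": 0},{"dx": 0,"dy": 0,"dz": 0,"twist": 0}], "grip": 0.705}}

```text
clock: 7.72
position: [0.6583, -0.1944, 0.1377]
tool_rot: [-2.342, 1.569, 2.632]
force: [0.1, 0.7, -1.7]
grip_width: 0.013
```

Run:
```python
from h import *
shot('s10',[4,12],crop=(240,220,120,90))
```

```text
grip [ 0.6583 -0.1944  0.1487] yaw 104.96047291543128 t 7.7167 F [ 0.1  0.7 -1.7] M [-0.2  -0.16 -0.05] w 0.013032448516285154
```

View pics/s10.png

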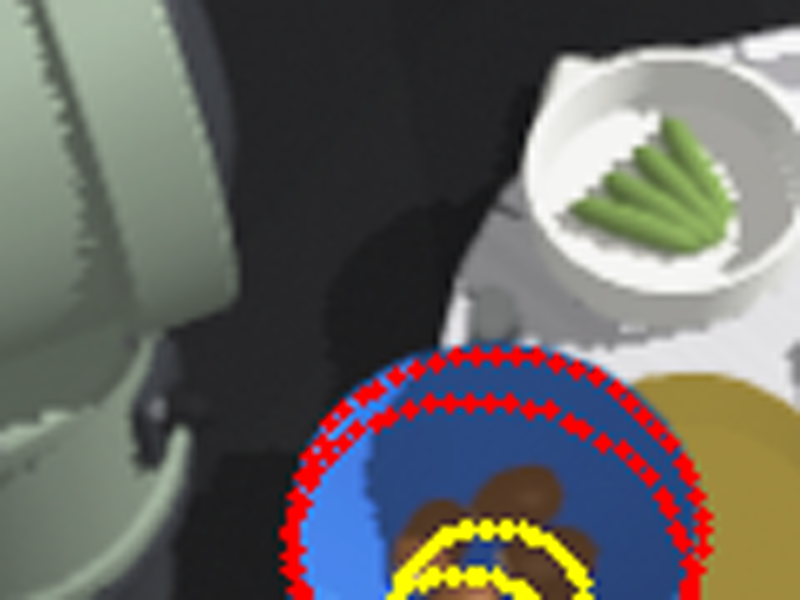

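Emit:
{"fn": "arm_command", "kwargs": {"commands": [{"dx": 0,"dy": 0,"dz": 0,"twist": 0},{"dx": 0,"dy": 0,"dz": 0,"twist": 0}], "grip": 0.695}}

```text
clock: 7.93
position: [0.6583, -0.1943, 0.1377]
tool_rot: [-2.344, 1.569, 2.63]
force: [-0.3, -0.1, -1.3]
grip_width: 0.0134
```

Run:
```python
from h import *
shot('s11',[4],crop=(270,260,100,75))
```

```text
grip [ 0.6583 -0.1943  0.1487] yaw 104.96539554815647 t 7.9333 F [-0.3 -0.1 -1.3] M [-0.2   0.08  0.07] w 0.013408599240046925
```

View pics/s11.png

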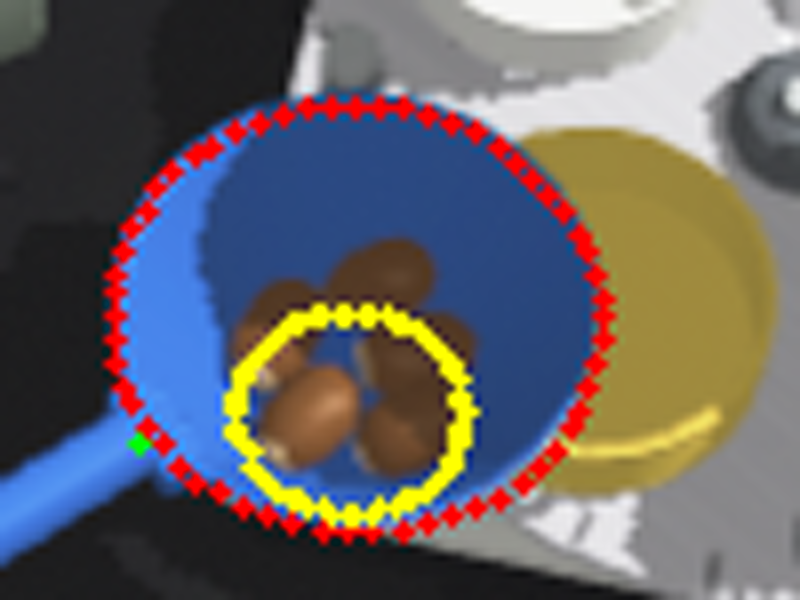

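Emit:
{"fn": "arm_command", "kwargs": {"commands": [{"dx": 0,"dy": 0,"dz": 0,"twist": 0},{"dx": 0,"dy": 0,"dz": 0,"twist": 0}], "grip": 0.68}}

```text
clock: 8.15
position: [0.6583, -0.1944, 0.1378]
tool_rot: [-2.369, 1.569, 2.604]
force: [0.3, -0.2, -2.0]
grip_width: 0.0139
```

Run:
```python
from h import *
shot('s12',[4],crop=(270,260,100,75))
```

```text
grip [ 0.6583 -0.1944  0.1488] yaw 104.96025614145199 t 8.15 F [ 0.3 -0.2 -2. ] M [-0.2  -0.02  0.07] w 0.01390604100402598
```

View pics/s12.png

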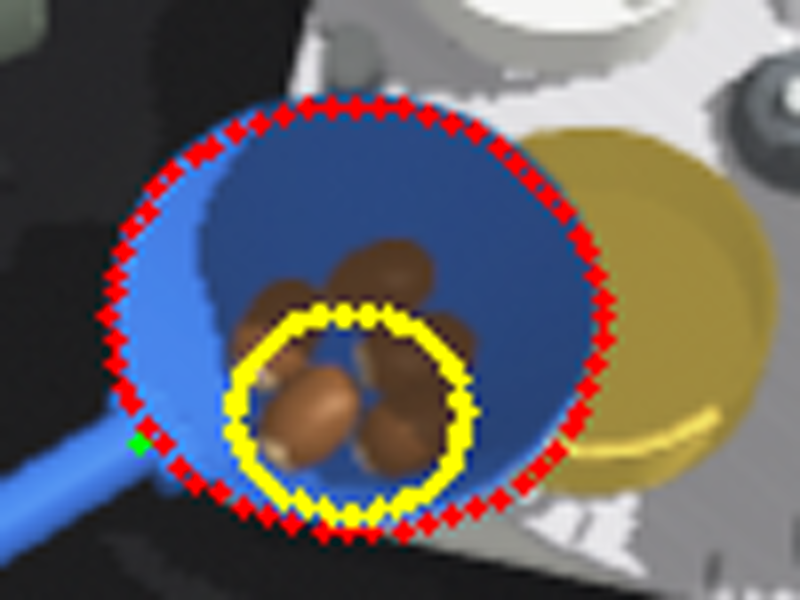

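The opening follows the command (13.9 mm, contact ends near 16 mm), so I'll keep easing.

Emit:
{"fn": "arm_command", "kwargs": {"commands": [{"dx": 0,"dy": 0,"dz": 0,"twist": 0},{"dx": 0,"dy": 0,"dz": 0,"twist": 0}], "grip": 0.66}}

```text
clock: 8.37
position: [0.6583, -0.1944, 0.1378]
tool_rot: [-2.345, 1.569, 2.629]
force: [1.3, -0.1, -1.5]
grip_width: 0.0152
```

Run:
```python
from h import *
shot('s13',[4],crop=(270,260,100,75))
```

```text
grip [ 0.6583 -0.1944  0.1488] yaw 104.95992401889808 t 8.3667 F [ 1.3 -0.1 -1.5] M [-0.18 -0.05 -0.01] w 0.015159180574916647
```

View pics/s13.png

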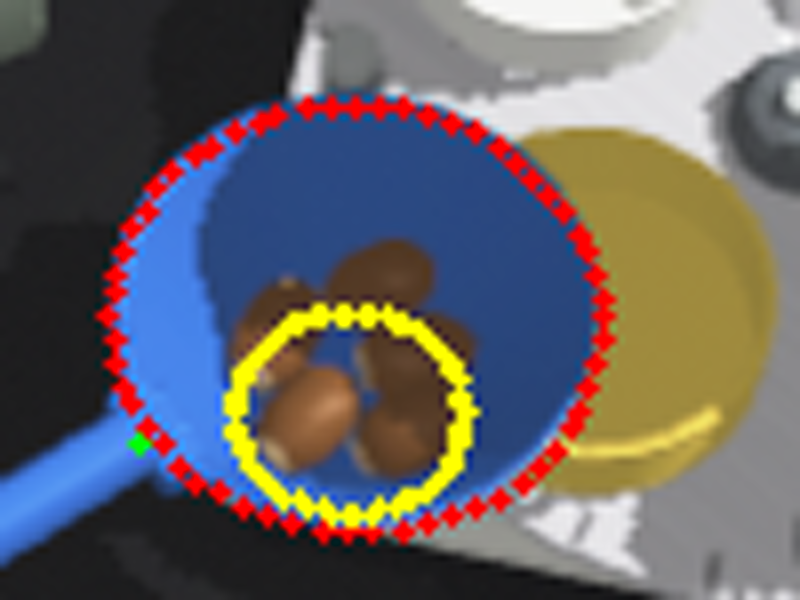

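Emit:
{"fn": "arm_command", "kwargs": {"commands": [{"dx": 0,"dy": 0,"dz": 0,"twist": 0},{"dx": 0,"dy": 0,"dz": 0,"twist": 0}], "grip": 0.65}}

```text
clock: 8.58
position: [0.6583, -0.1943, 0.1378]
tool_rot: [-2.374, 1.569, 2.6]
force: [-0.3, -0.9, -2.2]
grip_width: 0.0148
```

Run:
```python
from h import *
shot('s14',[4],crop=(270,260,100,75))
```

```text
grip [ 0.6583 -0.1943  0.1488] yaw 104.96226631934796 t 8.5833 F [-0.3 -0.9 -2.2] M [-0.22 -0.08  0.01] w 0.014794333906653918
```

View pics/s14.png

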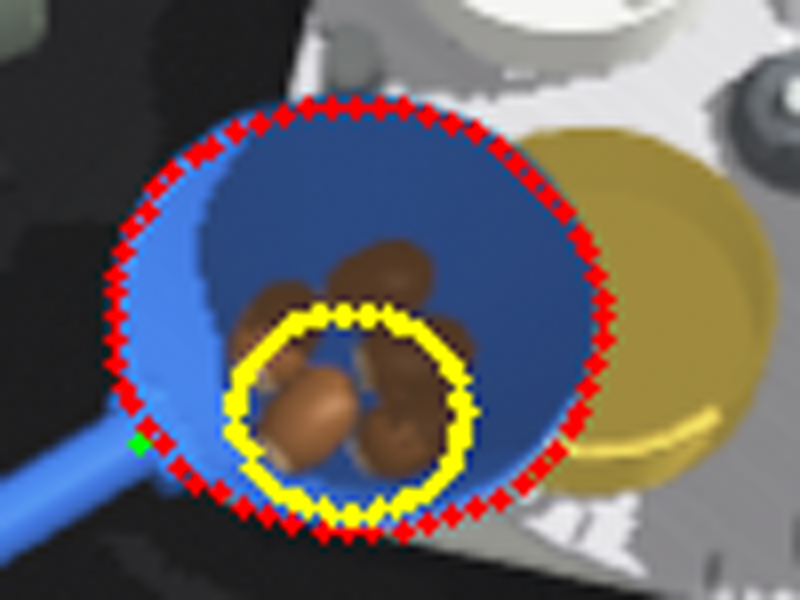

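Emit:
{"fn": "arm_command", "kwargs": {"commands": [{"dx": 0,"dy": 0,"dz": 0,"twist": 0},{"dx": 0,"dy": 0,"dz": 0,"twist": 0}], "grip": 0.642}}

```text
clock: 8.8
position: [0.6585, -0.1948, 0.1379]
tool_rot: [-2.003, 1.57, 2.971]
force: [0.4, -4.2, 0.4]
grip_width: 0.0155
```

Run:
```python
from h import *
shot('s15',[4],crop=(270,260,100,75))
```

```text
grip [ 0.6585 -0.1948  0.1489] yaw 104.95021011852937 t 8.8 F [ 0.4 -4.2  0.4] M [-1.   -0.24  0.01] w 0.01550662165875645
```

View pics/s15.png

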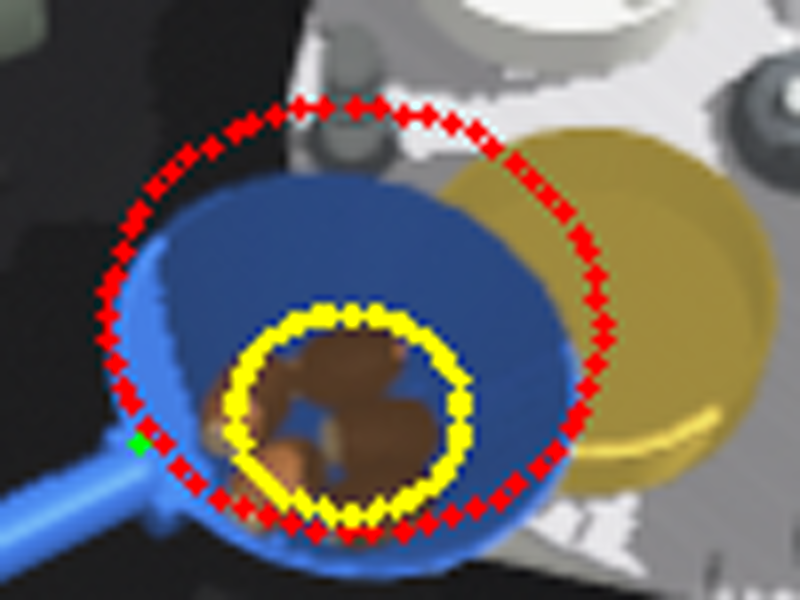

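It slipped as intended, the nose dropped, and it now leans on the dish (Fy −4 N). I'll tighten to hold it and look.

Emit:
{"fn": "arm_command", "kwargs": {"commands": [{"dx": 0,"dy": 0,"dz": 0,"twist": 0},{"dx": 0,"dy": 0,"dz": 0,"twist": 0}], "grip": 0.68}}

```text
clock: 9.02
position: [0.6586, -0.1952, 0.1381]
tool_rot: [-1.435, 1.57, -2.746]
force: [-0.1, -1.7, -1.4]
grip_width: 0.0146
```

Run:
```python
from h import *
shot('s16',[12,18],crop=(240,220,160,120))
f=imaging.grab_frame('top')[:,:,::-1].copy()
cv2.imwrite('pics/t16.png',cv2.resize(f[130:310,220:460],(800,600)))
```

```text
grip [ 0.6586 -0.1952  0.1491] yaw 104.9246642473952 t 9.0167 F [-0.1 -1.7 -1.4] M [-0.45 -0.12  0.02] w 0.014600443290837798
```

View pics/s16.png

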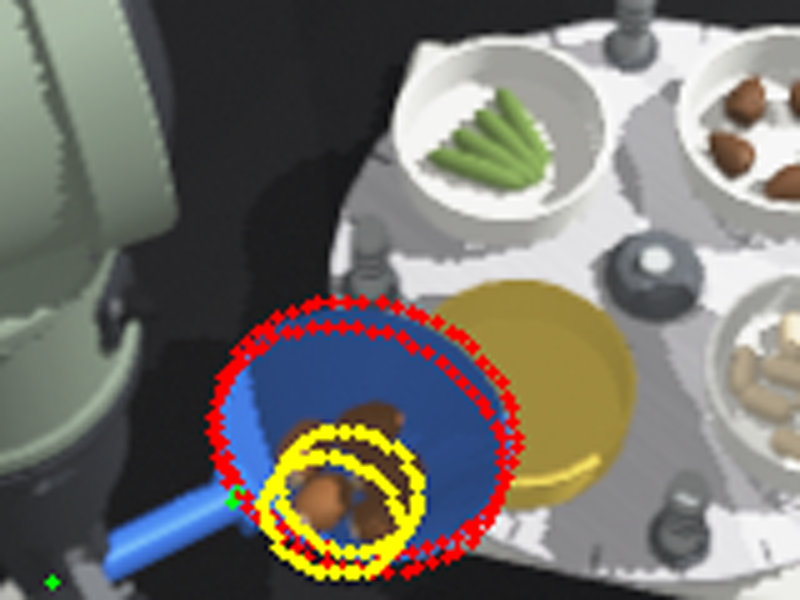

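View pics/t16.png

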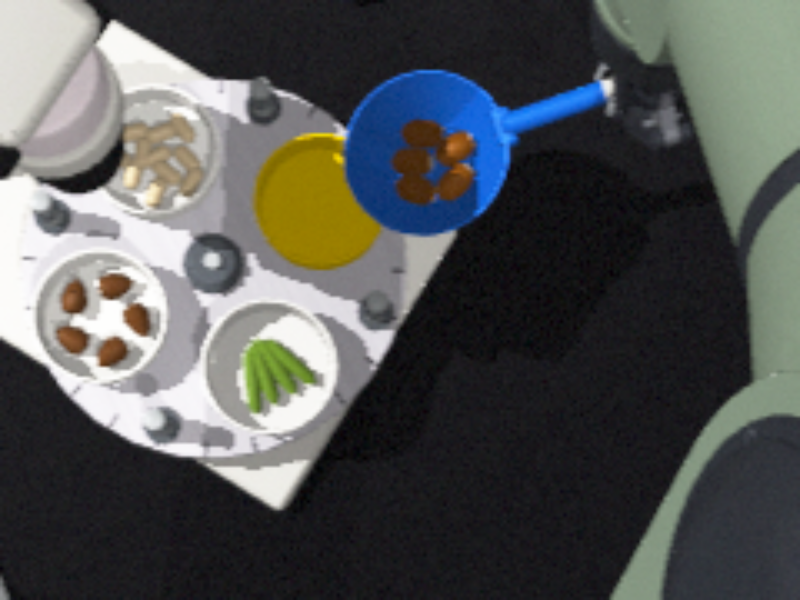

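The scoop is at about 15° of pitch, resting on the dish's near rim, and all five acorns are still inside. I'll move up and forward along the pivot path with a light grip.

Emit:
{"fn": "arm_command", "kwargs": {"commands": [{"dx": -0.4,"dy": 0,"dz": -0.1,"twist": 0},{"dx": -0.8,"dy": 0,"dz": -0.3,"twist": 0},{"dx": -1.3,"dy": 0,"dz": -0.6,"twist": 0},{"dx": -1.8,"dy": 0,"dz": -0.8,"twist": 0},{"dx": -2.2,"dy": 0,"dz": -1,"twist": 0},{"dx": -2.2,"dy": 0,"dz": -1,"twist": 0},{"dx": -2.2,"dy": 0,"dz": -1,"twist": 0}], "grip": 0.643}}

```text
clock: 9.7
position: [0.6561, -0.1853, 0.1605]
tool_rot: [-0.198, 1.57, -1.508]
force: [-0.5, -0.5, -0.3]
grip_width: 0.0151
```

Run:
```python
from h import *
shot('s17',[15,25],crop=(240,220,160,120))
gd(-.186,.191)
```

```text
grip [ 0.6561 -0.1853  0.1715] yaw 104.9419413773206 t 9.7 F [-0.5 -0.5 -0.3] M [-0.15 -0.07  0.03] w 0.0151228267097709
pos [ 0.656  -0.1855  0.1602] jaw yaw 14.9 toolx [-0. -0. -1.] t 9.75 w 0.0151 F [ 0.7 -0.9 -0.5] q7 0.2
-> dx -1.99 dy 0.07 dz -1.21 twist -0.001  dist cm 2.3
```

View pics/s17.png

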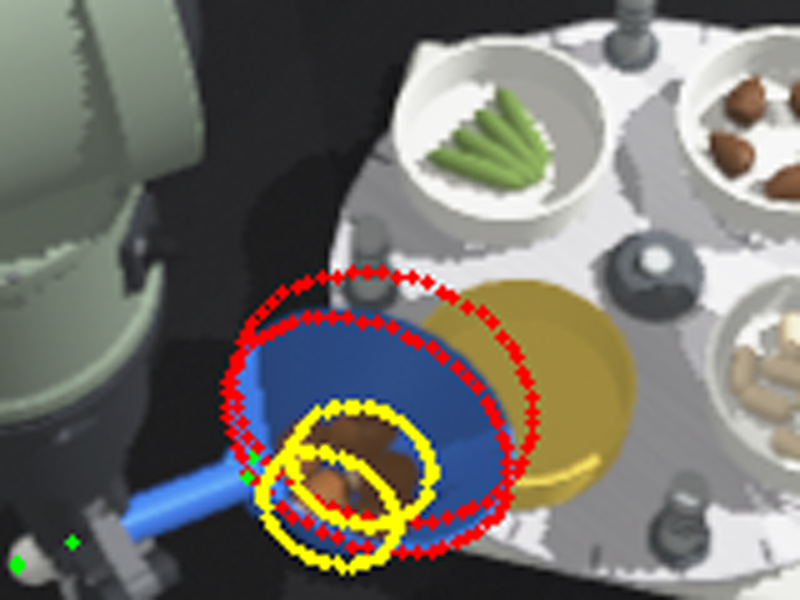

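It follows well and is now at about 25°. I'll continue the arc.

Emit:
{"fn": "arm_command", "kwargs": {"commands": [{"dx": -0.6,"dy": 0,"dz": -0.4,"twist": 0},{"dx": -1.1,"dy": 0,"dz": -0.7,"twist": 0},{"dx": -1.6,"dy": 0,"dz": -1,"twist": 0},{"dx": -2.1,"dy": 0,"dz": -1.4,"twist": 0},{"dx": -2.6,"dy": 0,"dz": -1.8,"twist": 0},{"dx": -3.1,"dy": 0,"dz": -2.2,"twist": 0},{"dx": -3.6,"dy": 0,"dz": -2.7,"twist": 0},{"dx": -4,"dy": 0,"dz": -3.1,"twist": 0},{"dx": -4.3,"dy": 0,"dz": -3.3,"twist": 0},{"dx": -4.3,"dy": 0,"dz": -3.3,"twist": 0}], "grip": 0.641}}

```text
clock: 10.58
position: [0.6477, -0.153, 0.204]
tool_rot: [0.512, 1.57, -0.797]
force: [0.3, -0.1, -1.8]
grip_width: 0.0155
```

Run:
```python
from h import *
shot('s18',[30,40],crop=(240,220,160,120))
gd(-.165,.214)
```

```text
grip [ 0.6477 -0.153   0.215 ] yaw 104.97092400088934 t 10.5833 F [ 0.3 -0.1 -1.8] M [-0.2  -0.1   0.02] w 0.015463614853852524
pos [ 0.6476 -0.1534  0.2035] jaw yaw 14.9 toolx [-0.    -0.001 -1.   ] t 10.63 w 0.0156 F [ 0.3 -0.2 -1.4] q7 0.17
-> dx 0.05 dy 0.05 dz 0.01 twist -0.001  dist cm 0.1
```

View pics/s18.png

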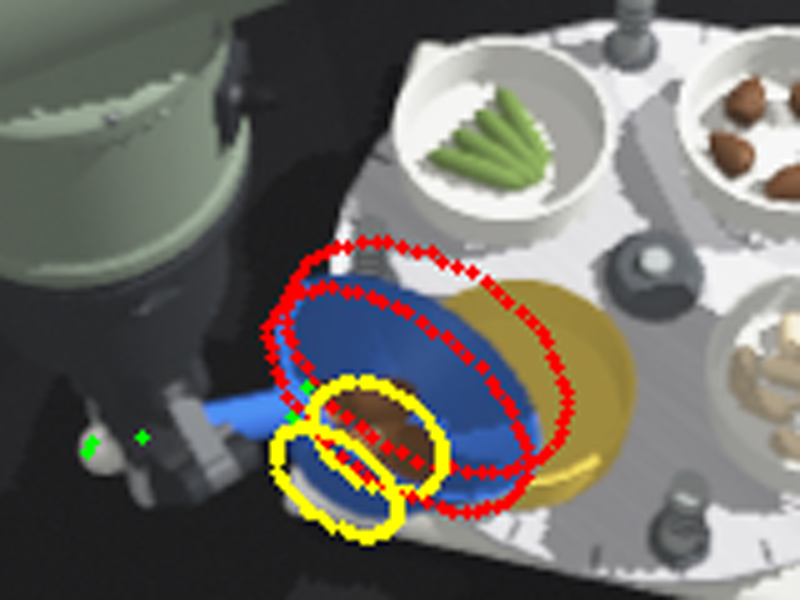

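Emit:
{"fn": "arm_command", "kwargs": {"commands": [{"dx": -0.3,"dy": 0,"dz": -0.4,"twist": 0},{"dx": -0.6,"dy": 0,"dz": -0.8,"twist": 0},{"dx": -0.9,"dy": 0,"dz": -1.2,"twist": 0},{"dx": -1.2,"dy": 0,"dz": -1.6,"twist": 0},{"dx": -1.5,"dy": 0,"dz": -2,"twist": 0},{"dx": -1.7,"dy": 0,"dz": -2.4,"twist": 0},{"dx": -1.9,"dy": 0,"dz": -2.8,"twist": 0},{"dx": -2.1,"dy": 0,"dz": -3.2,"twist": 0},{"dx": -2.3,"dy": 0,"dz": -3.6,"twist": 0},{"dx": -2.5,"dy": 0,"dz": -3.9,"twist": 0},{"dx": -2.5,"dy": 0,"dz": -3.9,"twist": 0}], "grip": 0.639}}

```text
clock: 11.55
position: [0.6376, -0.1149, 0.229]
tool_rot: [0.686, 1.57, -0.623]
force: [1.0, 0.2, -1.2]
grip_width: 0.0152
```

Run:
```python
from h import *
shot('s19',[45,55],crop=(240,200,160,120))
gd(-.111,.245)
```

```text
grip [ 0.6376 -0.1149  0.24  ] yaw 104.9906144151945 t 11.55 F [ 1.   0.2 -1.2] M [-0.11 -0.07 -0.  ] w 0.01520025409803951
pos [ 0.6376 -0.1154  0.2287] jaw yaw 15.0 toolx [ 0.    -0.001 -1.   ] t 11.6 w 0.0155 F [ 0.6 -0.2 -1.7] q7 0.12
-> dx -0.53 dy 0.03 dz -1.47 twist -0.000  dist cm 1.6
```

View pics/s19.png

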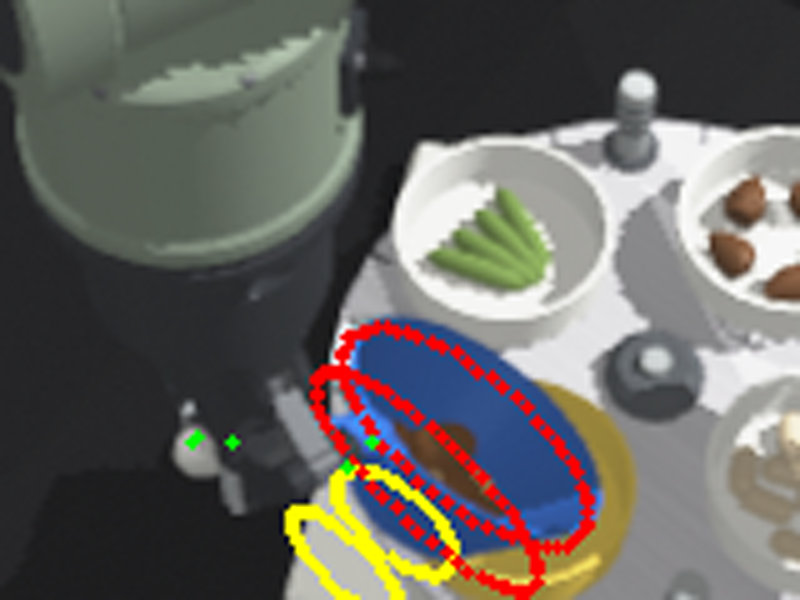

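It's lagging at about 42°. I'll back up a little so the drop stays short, and loosen slightly.

Emit:
{"fn": "arm_command", "kwargs": {"commands": [{"dx": 0.4,"dy": 0,"dz": 0.6,"twist": 0},{"dx": 0.8,"dy": 0,"dz": 1.2,"twist": 0},{"dx": 1.1,"dy": 0,"dz": 1.7,"twist": 0},{"dx": 1.1,"dy": 0,"dz": 1.7,"twist": 0}]}}

```text
clock: 11.93
position: [0.6417, -0.1338, 0.2164]
tool_rot: [-1.114, 1.569, -2.425]
force: [0.3, -0.2, -2.1]
grip_width: 0.0155
```

Emit:
{"fn": "arm_command", "kwargs": {"commands": [{"dx": 0,"dy": 0,"dz": 0,"twist": 0},{"dx": 0,"dy": 0,"dz": 0,"twist": 0}], "grip": 0.634}}

```text
clock: 12.1
position: [0.6416, -0.1343, 0.2161]
tool_rot: [-1.264, 1.569, -2.576]
force: [0.4, -0.3, -1.2]
grip_width: 0.0155
```

Run:
```python
from h import *
shot('s20',[40,48],crop=(240,200,160,120))
gd(-.111,.245)
```

```text
grip [ 0.6417 -0.1343  0.2271] yaw 104.8258768622936 t 12.1 F [ 0.4 -0.3 -1.2] M [-0.17 -0.1   0.01] w 0.015495728840365368
pos [ 0.6417 -0.134   0.2163] jaw yaw 14.8 toolx [-0.001 -0.001 -1.   ] t 12.15 w 0.0155 F [-0.1  0.1 -1. ] q7 0.14
-> dx -1.77 dy 0.10 dz -3.36 twist -0.003  dist cm 3.8
```

View pics/s20.png

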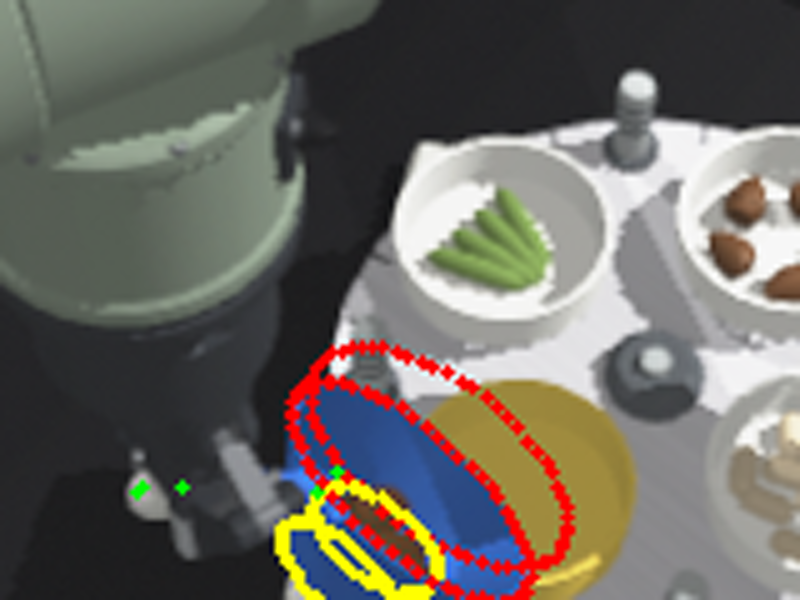

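It followed to about 48°. I'll continue at this grip.

Emit:
{"fn": "arm_command", "kwargs": {"commands": [{"dx": -0.2,"dy": 0,"dz": -0.3,"twist": 0},{"dx": -0.5,"dy": 0,"dz": -0.7,"twist": 0},{"dx": -0.7,"dy": 0,"dz": -1.1,"twist": 0},{"dx": -0.9,"dy": 0,"dz": -1.5,"twist": 0},{"dx": -1.1,"dy": 0,"dz": -1.9,"twist": 0},{"dx": -1.3,"dy": 0,"dz": -2.3,"twist": 0},{"dx": -1.5,"dy": 0,"dz": -2.7,"twist": 0},{"dx": -1.6,"dy": 0,"dz": -2.9,"twist": 0},{"dx": -1.6,"dy": 0,"dz": -2.9,"twist": 0}], "grip": 0.632}}

```text
clock: 12.9
position: [0.6343, -0.1053, 0.2327]
tool_rot: [-1.03, 1.57, -2.341]
force: [0.0, -0.1, -0.7]
grip_width: 0.0154
```

Run:
```python
from h import *
shot('s21',[48,58],crop=(240,200,160,120))
gd(-.111,.245)
```

```text
grip [ 0.6344 -0.1053  0.2437] yaw 104.8848122938328 t 12.9 F [ 0.  -0.1 -0.7] M [-0.09 -0.1   0.01] w 0.015362231061818518
pos [ 0.6343 -0.1058  0.2325] jaw yaw 14.9 toolx [-0.001 -0.001 -1.   ] t 12.95 w 0.0157 F [ 0.  -0.9 -1.5] q7 0.11
-> dx -0.15 dy 0.10 dz -0.45 twist -0.002  dist cm 0.5
```

View pics/s21.png

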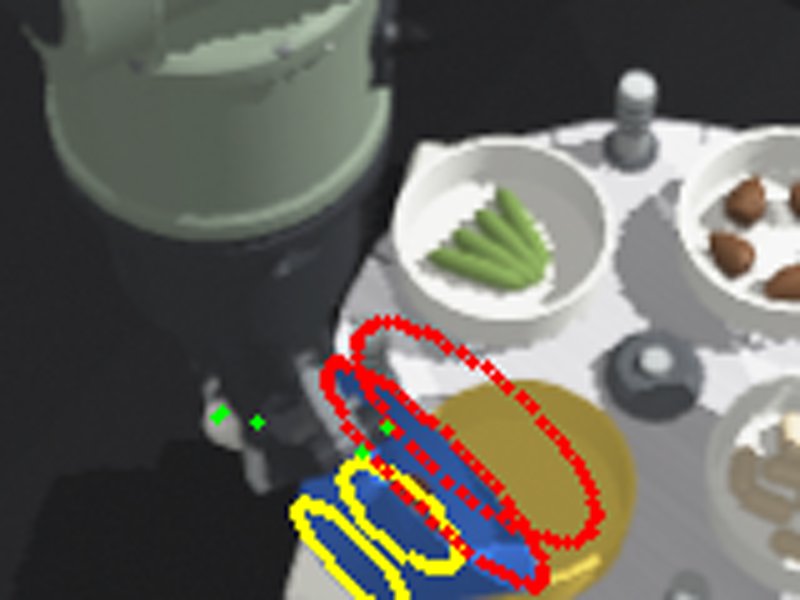

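It's at about 57°, with the lip over the dish's middle at z ≈ 0.08. I'll continue through the pouring angles.

Emit:
{"fn": "arm_command", "kwargs": {"commands": [{"dx": -0.2,"dy": 0,"dz": -0.4,"twist": 0},{"dx": -0.4,"dy": 0,"dz": -0.9,"twist": 0},{"dx": -0.5,"dy": 0,"dz": -1.4,"twist": 0},{"dx": -0.7,"dy": 0,"dz": -1.9,"twist": 0},{"dx": -0.8,"dy": 0,"dz": -2.4,"twist": 0},{"dx": -0.9,"dy": 0,"dz": -2.9,"twist": 0},{"dx": -1,"dy": 0,"dz": -3.4,"twist": 0},{"dx": -1,"dy": 0,"dz": -3.4,"twist": 0},{"dx": -1,"dy": 0,"dz": -3.4,"twist": 0}], "grip": 0.629}}

```text
clock: 13.7
position: [0.6256, -0.0726, 0.2425]
tool_rot: [-0.977, 1.569, -2.288]
force: [0.2, 1.0, -0.8]
grip_width: 0.016
```

Run:
```python
from h import *
shot('s22',[58,70],crop=(240,200,160,120))
f=imaging.grab_frame('top')[:,:,::-1].copy()
cv2.imwrite('pics/t22.png',cv2.resize(f[130:310,220:460],(800,600)))
gd(-.05,.257)
```

```text
grip [ 0.6256 -0.0726  0.2535] yaw 104.8892126556559 t 13.7 F [ 0.2  1.  -0.8] M [ 0.12  0.01 -0.01] w 0.01596262415180268
pos [ 0.6257 -0.0731  0.2424] jaw yaw 14.9 toolx [-0.001 -0.001 -1.   ] t 13.8 w 0.0157 F [-1.3  0.6 -1.5] q7 0.06
-> dx -0.37 dy 0.08 dz -3.17 twist -0.003  dist cm 3.2
```

View pics/s22.png

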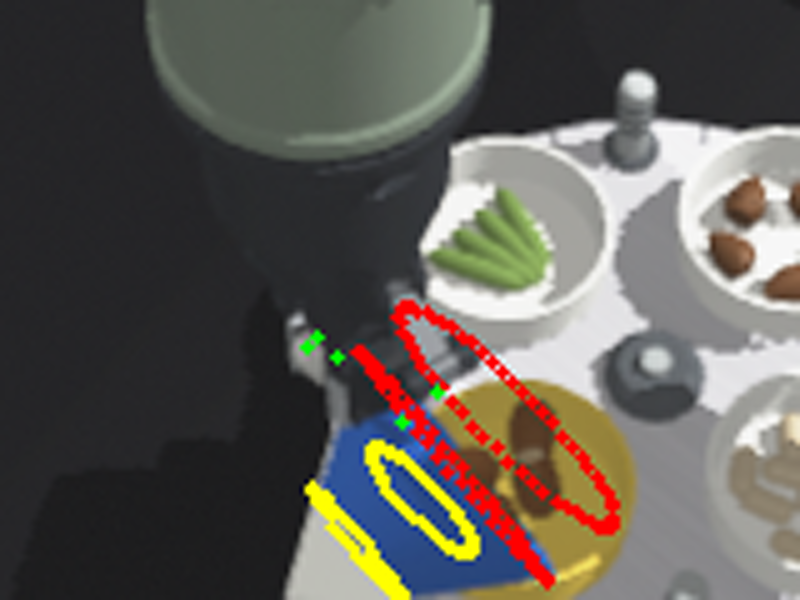

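View pics/t22.png

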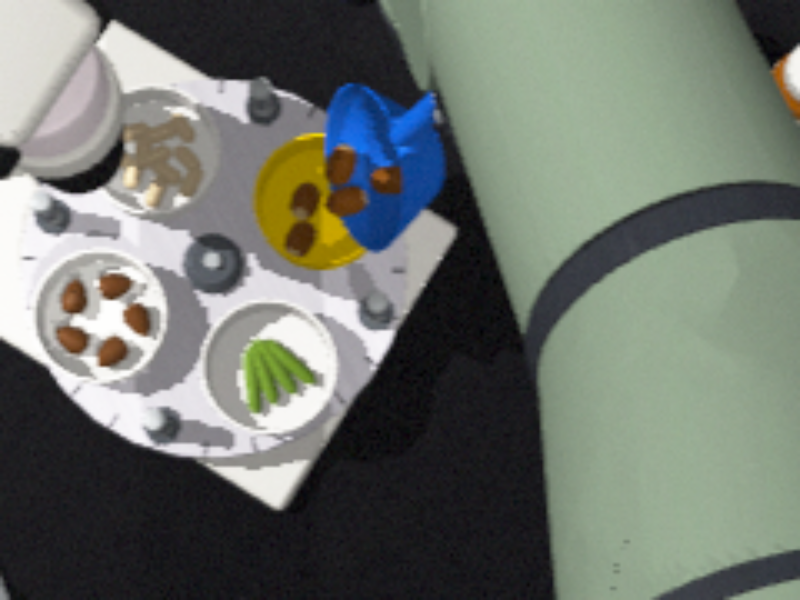

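Two acorns are in the dish, at image (305,200) and (300,237). Three are still sliding in the scoop, which is at about 71°. I'll continue to about 80°, slightly higher.

Emit:
{"fn": "arm_command", "kwargs": {"commands": [{"dx": -0.2,"dy": 0,"dz": -0.4,"twist": 0},{"dx": -0.4,"dy": 0,"dz": -0.8,"twist": 0},{"dx": -0.5,"dy": 0,"dz": -1.2,"twist": 0},{"dx": -0.6,"dy": 0,"dz": -1.6,"twist": 0},{"dx": -0.7,"dy": 0,"dz": -2,"twist": 0},{"dx": -0.8,"dy": 0,"dz": -2.4,"twist": 0},{"dx": -0.8,"dy": 0,"dz": -2.7,"twist": 0},{"dx": -0.8,"dy": 0,"dz": -2.7,"twist": 0}], "grip": 0.628}}

```text
clock: 14.47
position: [0.6186, -0.0462, 0.2505]
tool_rot: [-1.075, 1.569, -2.386]
force: [0.2, 0.3, -1.0]
grip_width: 0.0159
```

Run:
```python
from h import *
shot('s23',[70,80],crop=(240,200,160,120))
f=imaging.grab_frame('top')[:,:,::-1].copy()
cv2.imwrite('pics/t23.png',cv2.resize(f[130:310,220:460],(800,600)))
gd(-.05,.257)
```

```text
grip [ 0.6186 -0.0462  0.2615] yaw 104.90069785899794 t 14.4667 F [ 0.2  0.3 -1. ] M [-0.03 -0.01  0.09] w 0.01589100138052215
pos [ 0.6187 -0.047   0.2503] jaw yaw 14.9 toolx [-0.001 -0.001 -1.   ] t 14.57 w 0.0158 F [ 0.2  0.6 -1.2] q7 0.02
-> dx 0.43 dy 0.08 dz -0.47 twist -0.003  dist cm 0.6
```

View pics/s23.png

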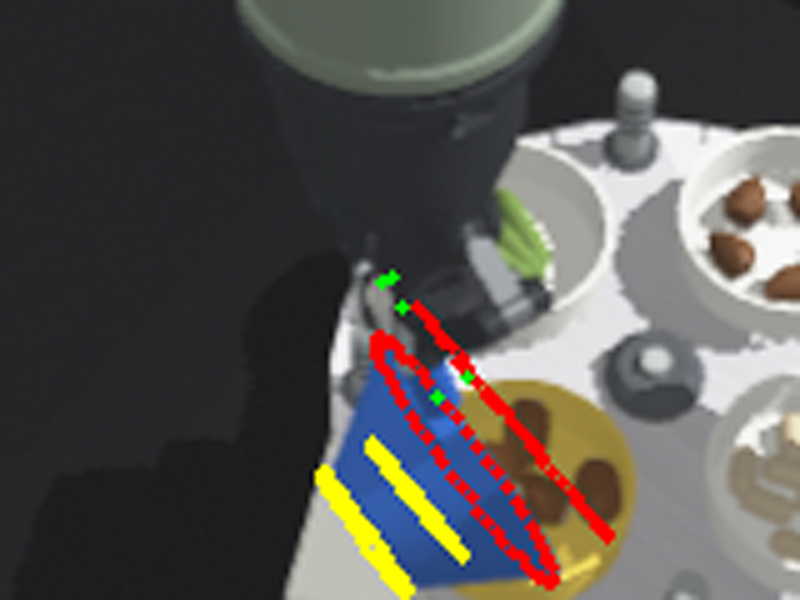

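View pics/t23.png

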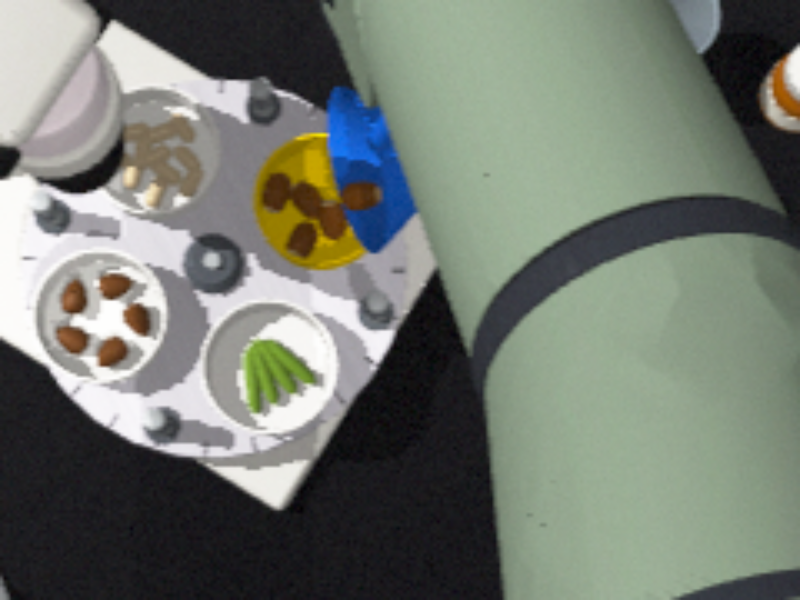

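Four acorns are in the dish and one is left near the lip, at (362,196). I'll nudge a little farther.

Emit:
{"fn": "arm_command", "kwargs": {"commands": [{"dx": -0.1,"dy": 0,"dz": -0.4,"twist": 0},{"dx": -0.2,"dy": 0,"dz": -0.8,"twist": 0},{"dx": -0.3,"dy": 0,"dz": -1.2,"twist": 0},{"dx": -0.3,"dy": 0,"dz": -1.5,"twist": 0},{"dx": -0.3,"dy": 0,"dz": -1.5,"twist": 0},{"dx": -0.3,"dy": 0,"dz": -1.5,"twist": 0}], "grip": 0.627}}

```text
clock: 15.07
position: [0.6149, -0.0323, 0.2534]
tool_rot: [-0.932, 1.569, -2.243]
force: [-0.5, 0.2, -1.6]
grip_width: 0.016
```

Run:
```python
from h import *
shot('s24',[80],crop=(240,200,160,120))
f=imaging.grab_frame('top')[:,:,::-1].copy()
cv2.imwrite('pics/t24.png',cv2.resize(f[130:310,220:460],(800,600)))
gd(-.05,.257)
```

```text
grip [ 0.6149 -0.0323  0.2644] yaw 104.88259636333339 t 15.0667 F [-0.5  0.2 -1.6] M [-0.04 -0.02  0.02] w 0.01596905572052416
pos [ 0.6149 -0.0327  0.2533] jaw yaw 14.9 toolx [-0.001 -0.001 -1.   ] t 15.17 w 0.0159 F [-0.8  0.7 -1.3] q7 -0.01
-> dx 0.73 dy 0.09 dz 1.02 twist -0.003  dist cm 1.3
```

View pics/s24.png

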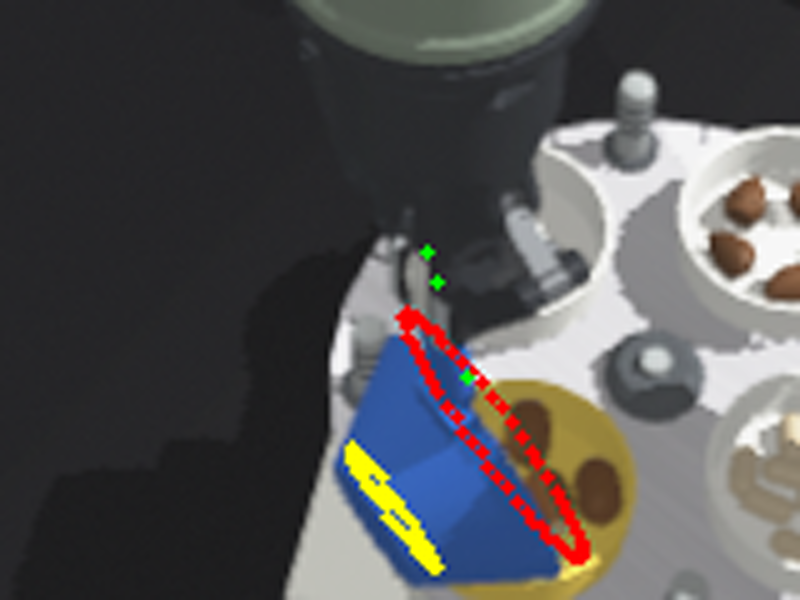

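View pics/t24.png

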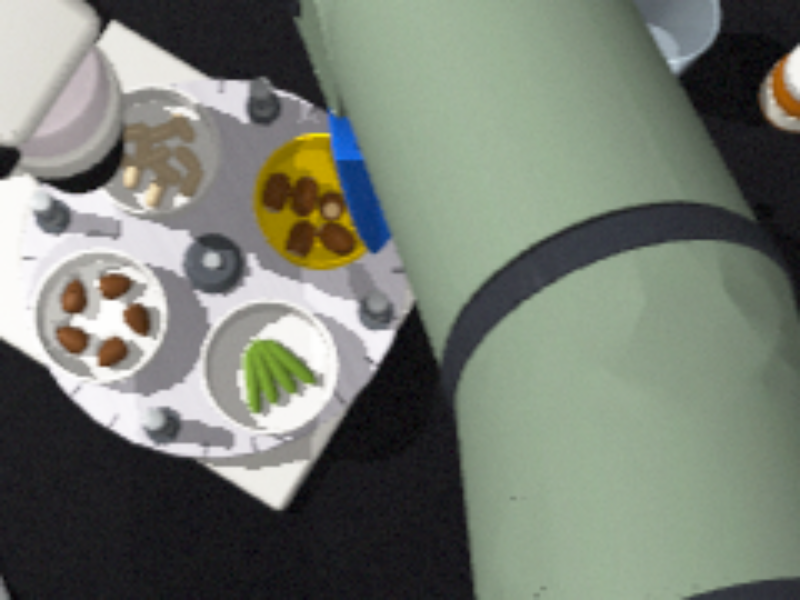

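All five acorns are in the dish, at about (277,192), (305,193), (331,207), (300,238) and (338,238). I'll grip firmly, lift straight up, then back away.

Emit:
{"fn": "arm_command", "kwargs": {"commands": [{"dx": 0,"dy": 0,"dz": 0,"twist": 0},{"dx": 0,"dy": 0,"dz": 0,"twist": 0},{"dx": 0,"dy": 0,"dz": 0,"twist": 0},{"dx": -0.4,"dy": 0,"dz": 0.1,"twist": 0},{"dx": -1,"dy": 0,"dz": 0.1,"twist": 0},{"dx": -2,"dy": 0,"dz": 0.2,"twist": 0},{"dx": -3,"dy": 0,"dz": 0.5,"twist": 0},{"dx": -4.5,"dy": 0,"dz": 1,"twist": 0},{"dx": -5.5,"dy": 0,"dz": 2,"twist": 0},{"dx": -6,"dy": 0,"dz": 3.5,"twist": 0},{"dx": -6,"dy": 0,"dz": 5,"twist": 0},{"dx": -6,"dy": 0,"dz": 6,"twist": 0}], "grip": 1, "squeeze": 60}}

```text
clock: 16.17
position: [0.6308, -0.0931, 0.3138]
tool_rot: [-0.464, 1.569, -1.777]
force: [0.6, -0.0, -1.1]
grip_width: 0.0142
```

Run:
```python
from h import *
shot('s25',[85],d=.145,crop=(200,150,240,180))
gd(-.25,.31)
```

```text
grip [ 0.6308 -0.0931  0.3248] yaw 104.75214470947967 t 16.1667 F [ 0.6 -0.  -1.1] M [ 0.04 -0.    0.04] w 0.014238296769885882
pos [ 0.6308 -0.0949  0.313 ] jaw yaw 14.6 toolx [-0.001 -0.003 -1.   ] t 16.22 w 0.0143 F [-0.8 -2.6 -2. ] q7 0.12
-> dx 1.44 dy 0.25 dz 14.59 twist -0.006  dist cm 14.7
```

View pics/s25.png

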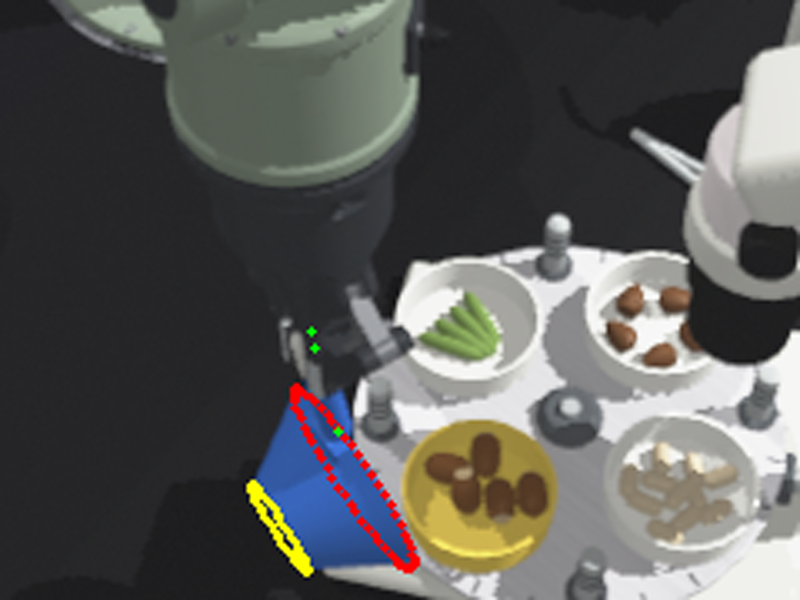

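All five acorns lie in the yellow dish. The scoop is free and hanging at about 85°. I'll take it back to open bench near its old place, then right it by pressing its nose on the bench.

Run:
```python
from h import *
go([.544,-.262,.28],-13)
```

```text
pos [ 0.6308 -0.0949  0.313 ] jaw yaw 14.6 toolx [-0.001 -0.003 -1.   ] t 16.22 w 0.0143 F [-0.8 -2.6 -2. ] q7 0.12
-> dx 3.36 dy -12.61 dz 13.97 twist 0.483  dist cm 19.1
```

Emit:
{"fn": "arm_command", "kwargs": {"commands": [{"dx": 0,"dy": -0.8,"dz": 1.2,"twist": 0.03},{"dx": 0,"dy": -2,"dz": 2.6,"twist": 0.07},{"dx": 0,"dy": -3.3,"dz": 4,"twist": 0.12},{"dx": 0,"dy": -4.6,"dz": 5.4,"twist": 0.17},{"dx": 0,"dy": -5.9,"dz": 6.8,"twist": 0.22},{"dx": 0,"dy": -7.2,"dz": 8.2,"twist": 0.27},{"dx": 0.5,"dy": -8.5,"dz": 9.6,"twist": 0.32},{"dx": 1.2,"dy": -9.8,"dz": 11,"twist": 0.37},{"dx": 2,"dy": -11,"dz": 12.3,"twist": 0.42},{"dx": 2.8,"dy": -12,"dz": 13.4,"twist": 0.46},{"dx": 3.4,"dy": -12.6,"dz": 14,"twist": 0.483},{"dx": 3.4,"dy": -12.6,"dz": 14,"twist": 0.483}]}}

```text
clock: 17.22
position: [0.5426, -0.2641, 0.2778]
tool_rot: [-0.758, 1.566, -2.56]
force: [-1.0, -0.5, -1.0]
grip_width: 0.0143
```

Run:
```python
from h import *
shot('s26',[85],d=.142,crop=(60,150,320,240))
f=imaging.grab_frame('wrist')[:,:,::-1]
cv2.imwrite('pics/w26.png',f)
```

```text
grip [ 0.5427 -0.2641  0.2888] yaw 76.7374407717518 t 17.2167 F [-1.  -0.5 -1. ] M [ 0.05  0.02 -0.  ] w 0.014284360114011022
```

View pics/s26.png

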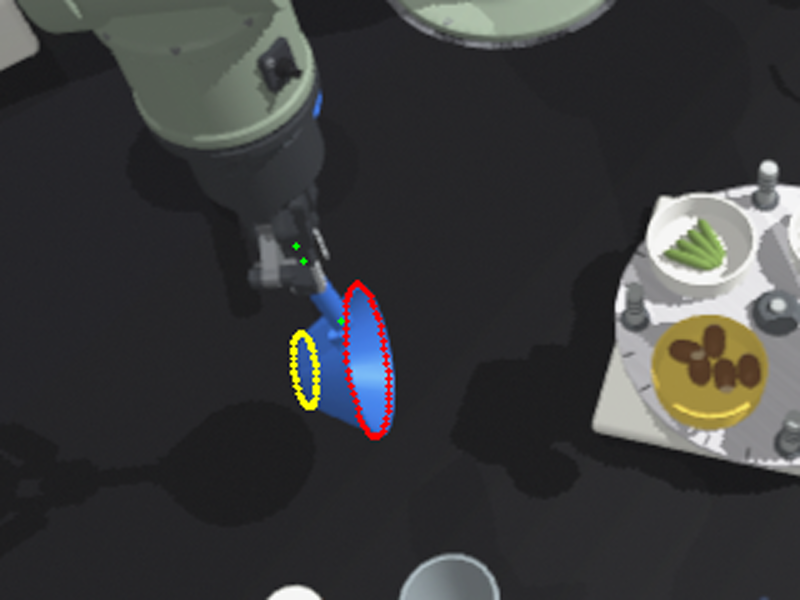

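View pics/w26.png

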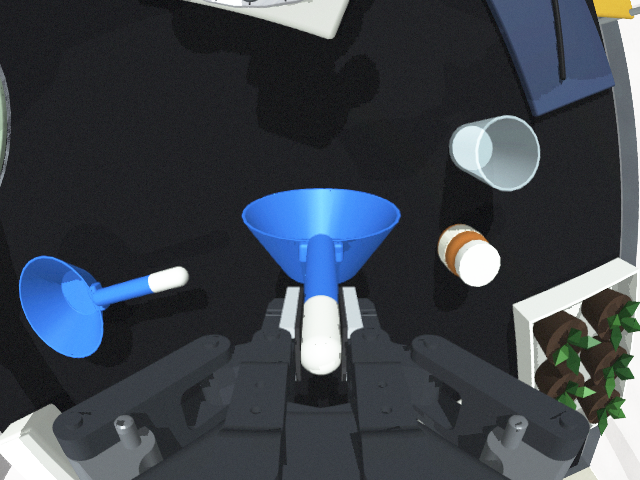

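The scoop is empty. Its nose points down at about 80° with no roll. I'll lower the nose onto the bench and drag back to pitch it up.

Emit:
{"fn": "arm_command", "kwargs": {"commands": [{"dx": 2.5,"dy": 0,"dz": 0,"twist": 0},{"dx": 5,"dy": 0,"dz": 0,"twist": 0},{"dx": 7,"dy": 0,"dz": 0,"twist": 0},{"dx": 8.3,"dy": 0,"dz": 0.2,"twist": 0},{"dx": 9.1,"dy": 0,"dz": 0.8,"twist": 0},{"dx": 9.6,"dy": 0,"dz": 1.7,"twist": 0},{"dx": 10,"dy": 0,"dz": 2.6,"twist": 0},{"dx": 10.4,"dy": 0,"dz": 3.5,"twist": 0},{"dx": 10.8,"dy": 0,"dz": 4.4,"twist": 0},{"dx": 11.3,"dy": 0,"dz": 5.3,"twist": 0},{"dx": 11.8,"dy": 0,"dz": 6.4,"twist": 0},{"dx": 11.9,"dy": 0,"dz": 6.5,"twist": 0}], "grip": 0.67, "squeeze": 30}}

```text
clock: 18.32
position: [0.53, -0.3291, 0.1623]
tool_rot: [0.372, 1.565, -1.427]
force: [-5.1, -8.6, 23.8]
grip_width: 0.0144
```

Run:
```python
from h import *
shot('s27',[60],d=.142,crop=(60,190,240,180))
s=sensors.observe();print(s['position'])
```

```text
grip [ 0.53   -0.3291  0.1733] yaw 76.92570493055318 t 18.3167 F [-5.1 -8.6 23.8] M [-1.66  1.25  0.2 ] w 0.014364903946172885
[ 0.53020434 -0.32876541  0.1625306 ]
```

View pics/s27.png

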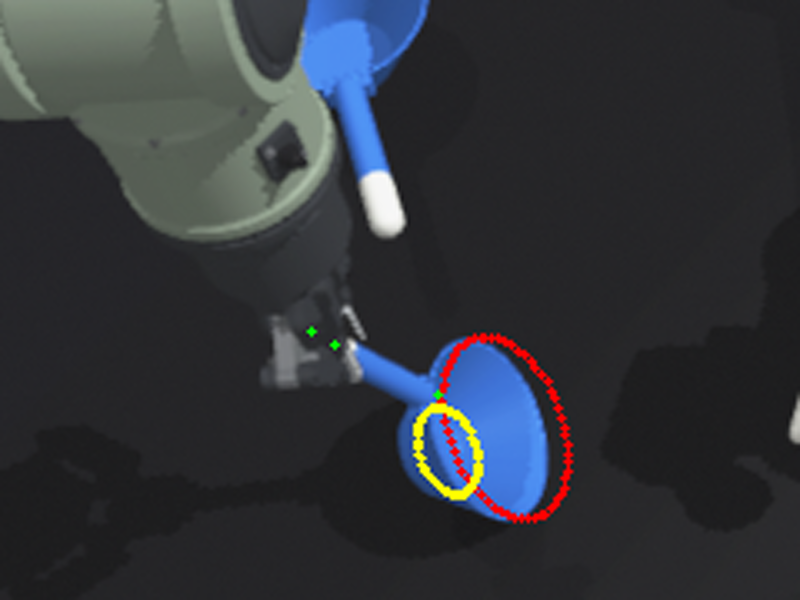

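It's pressing with 24 N, which is too hard. I'll raise a little and look.

Emit:
{"fn": "arm_command", "kwargs": {"commands": [{"dx": -0.5,"dy": 0,"dz": 0,"twist": 0},{"dx": -1.5,"dy": 0,"dz": 0,"twist": 0},{"dx": -2,"dy": 0,"dz": 0,"twist": 0}], "grip": 0.8}}

```text
clock: 18.62
position: [0.531, -0.3286, 0.1844]
tool_rot: [0.624, 1.564, -1.174]
force: [-0.0, -0.8, -0.5]
grip_width: 0.0142
```

Run:
```python
from h import *
shot('s28',[60],d=.132,crop=(60,190,240,180))
f=imaging.grab_frame('wrist')[:,:,::-1]
cv2.imwrite('pics/w28.png',f)
```

```text
grip [ 0.531  -0.3285  0.1954] yaw 76.97838825899316 t 18.6167 F [-0.  -0.8 -0.5] M [0.   0.05 0.03] w 0.014240430757033065
```

View pics/s28.png

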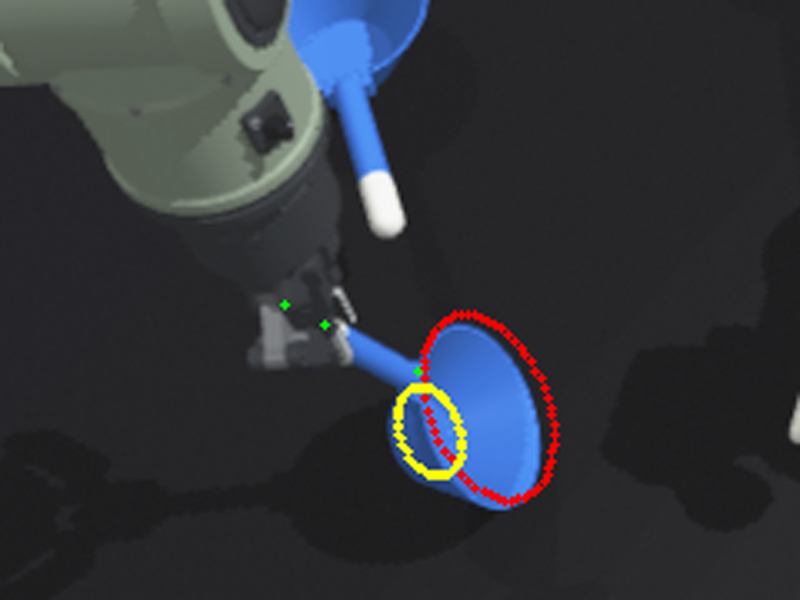

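View pics/w28.png

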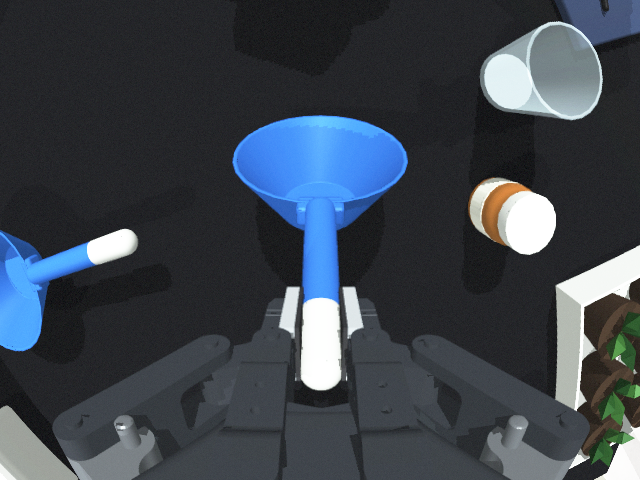

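No roll. It's now at about 65°, and the handle has slid about 15 mm through the jaws. I'll continue with a lighter grip.

Emit:
{"fn": "arm_command", "kwargs": {"commands": [{"dx": 1.5,"dy": 0,"dz": 0,"twist": 0},{"dx": 2.7,"dy": 0,"dz": 0.2,"twist": 0},{"dx": 3.1,"dy": 0,"dz": 0.8,"twist": 0},{"dx": 3.5,"dy": 0,"dz": 1.5,"twist": 0},{"dx": 4,"dy": 0,"dz": 2.2,"twist": 0},{"dx": 4.4,"dy": 0,"dz": 3.1,"twist": 0},{"dx": 4.9,"dy": 0,"dz": 4.2,"twist": 0},{"dx": 5.4,"dy": 0,"dz": 5.2,"twist": 0},{"dx": 5.9,"dy": 0,"dz": 6.1,"twist": 0},{"dx": 6.4,"dy": 0,"dz": 7,"twist": 0},{"dx": 6.4,"dy": 0,"dz": 7,"twist": 0}], "grip": 0.648}}

```text
clock: 19.63
position: [0.5141, -0.3989, 0.119]
tool_rot: [0.436, 1.564, -1.364]
force: [-1.0, -0.6, 1.8]
grip_width: 0.015
```

Run:
```python
from h import *
shot('s29',[40],d=.125,crop=(60,190,240,180))
f=imaging.grab_frame('wrist')[:,:,::-1]
cv2.imwrite('pics/w29.png',f)
```

```text
grip [ 0.5141 -0.3988  0.13  ] yaw 76.87376022426807 t 19.6333 F [-1.  -0.6  1.8] M [-0.05 -0.04 -0.01] w 0.014964336899680502
```

View pics/s29.png

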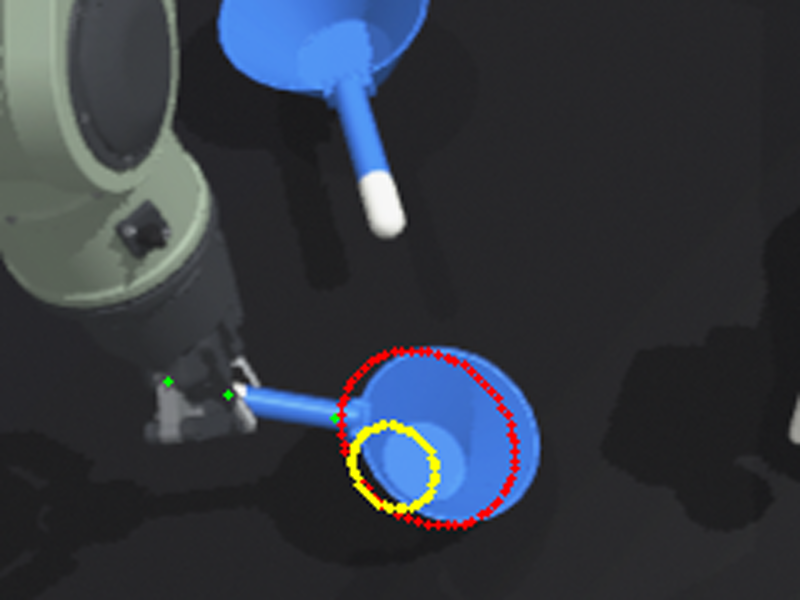

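View pics/w29.png

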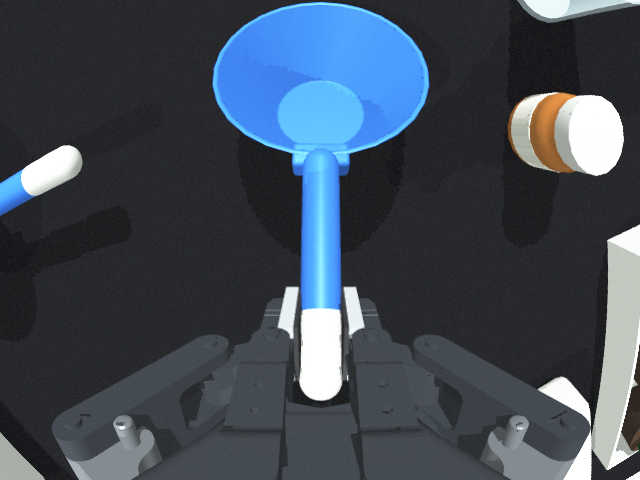

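It's at about 36° with almost no force. I'll continue down to flat.

Emit:
{"fn": "arm_command", "kwargs": {"commands": [{"dx": 0.8,"dy": 0,"dz": 0.9,"twist": 0},{"dx": 1.6,"dy": 0,"dz": 1.8,"twist": 0},{"dx": 2.4,"dy": 0,"dz": 2.5,"twist": 0},{"dx": 3.2,"dy": 0,"dz": 3.2,"twist": 0},{"dx": 4,"dy": 0,"dz": 3.7,"twist": 0},{"dx": 4.8,"dy": 0,"dz": 4.2,"twist": 0},{"dx": 5.6,"dy": 0,"dz": 4.7,"twist": 0},{"dx": 6.4,"dy": 0,"dz": 5.1,"twist": 0},{"dx": 7.2,"dy": 0,"dz": 5.4,"twist": 0},{"dx": 7.9,"dy": 0,"dz": 5.7,"twist": 0},{"dx": 8.3,"dy": 0,"dz": 5.8,"twist": 0},{"dx": 8.3,"dy": 0,"dz": 5.8,"twist": 0}]}}

```text
clock: 20.73
position: [0.5019, -0.4545, 0.0365]
tool_rot: [0.51, 1.564, -1.288]
force: [-0.3, -0.3, 1.5]
grip_width: 0.015
```

Run:
```python
from h import *
shot('s30',[0],d=.135,crop=(60,190,240,180))
s=sensors.observe(); print(s['position'])
```

```text
grip [ 0.5019 -0.4544  0.0475] yaw 76.93444680759194 t 20.7333 F [-0.3 -0.3  1.5] M [0.17 0.04 0.03] w 0.015029968360611623
[ 0.50222406 -0.45434841  0.03716031]
```

View pics/s30.png

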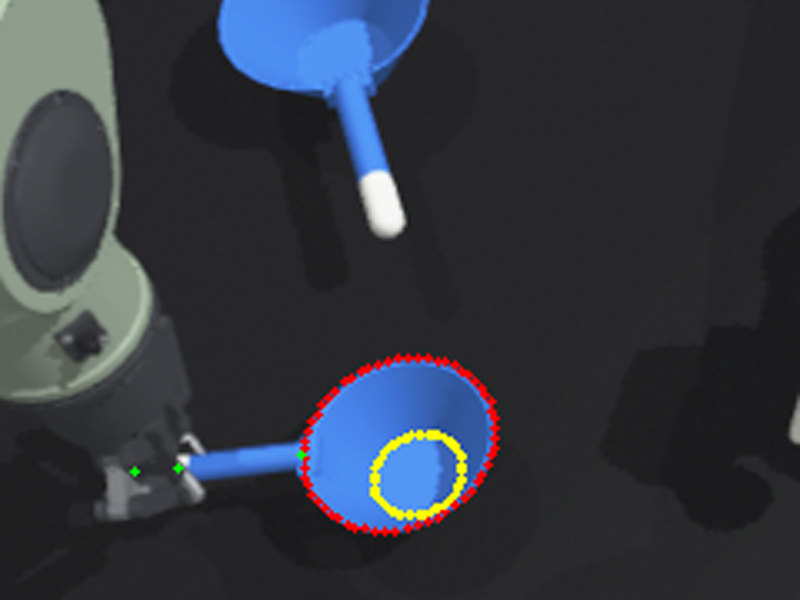

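The scoop lies flat and matches the 0° overlay. I'll release and rise.

Emit:
{"fn": "arm_command", "kwargs": {"commands": [{"dx": 0.1,"dy": 0,"dz": 0,"twist": 0},{"dx": 0.1,"dy": 0,"dz": 0,"twist": 0}], "grip": 0.6}}

```text
clock: 20.95
position: [0.5025, -0.4541, 0.0364]
tool_rot: [0.608, 1.564, -1.191]
force: [-0.9, -0.7, 0.4]
grip_width: 0.0168
```

Emit:
{"fn": "arm_command", "kwargs": {"commands": [{"dx": 0,"dy": 0,"dz": 0,"twist": 0},{"dx": 0,"dy": 0,"dz": 0,"twist": 0},{"dx": 0,"dy": 0,"dz": 0,"twist": 0},{"dx": 0,"dy": 0,"dz": 0,"twist": 0},{"dx": -1,"dy": 0,"dz": 0,"twist": 0},{"dx": -3,"dy": 0,"dz": 0,"twist": 0},{"dx": -6,"dy": 0,"dz": 0,"twist": 0},{"dx": -9,"dy": 0,"dz": 0,"twist": 0},{"dx": -12,"dy": 0,"dz": 0,"twist": 0},{"dx": -15,"dy": 0,"dz": 0,"twist": 0},{"dx": -15,"dy": 0,"dz": 0,"twist": 0}], "grip": -0.2}}

```text
clock: 21.87
position: [0.504, -0.4545, 0.1934]
tool_rot: [0.885, 1.556, -0.914]
force: [0.6, 0.5, 0.1]
grip_width: 0.0514
```

Run:
```python
from h import *
g=imaging.grab_frame('scene')[:,:,::-1].copy(); i=imaging.camera_info('scene')
overlay('scene',g,i,np.array([.502,-.4544,.046]),76.9,0,.135)
cv2.imwrite('pics/s31.png',cv2.resize(g[190:430,60:380],(800,600)))
f=imaging.grab_frame('top')[:,:,::-1].copy()
cv2.imwrite('pics/t31.png',cv2.resize(f[130:310,180:420],(800,600)))
s=sensors.observe(); print(s['position'],s['clock'])
```

```text
[ 0.50241559 -0.45352512  0.18831133] 21.9667
```

View pics/s31.png

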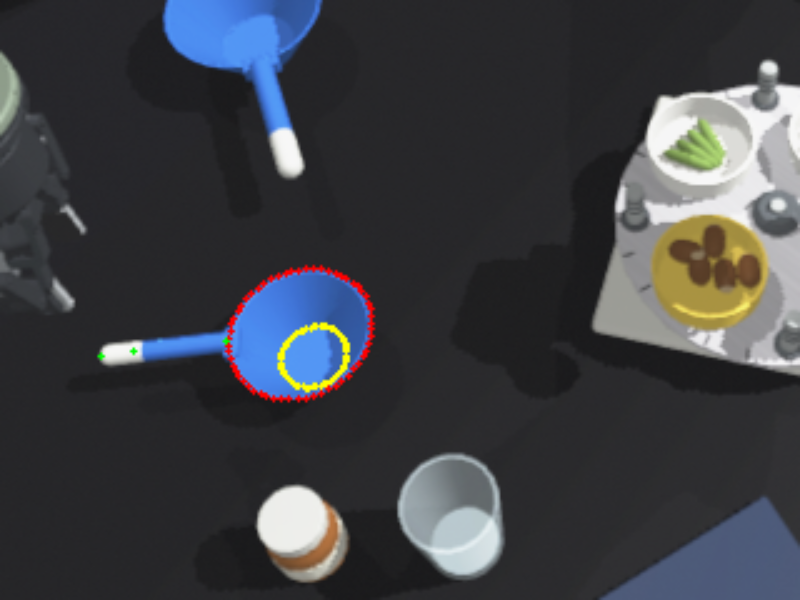

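View pics/t31.png

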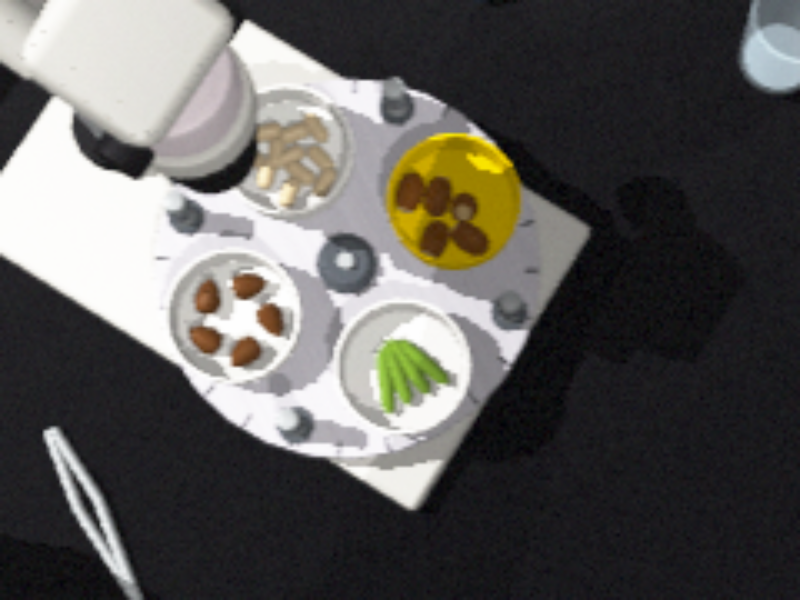

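The scoop stands upright and matches the flat overlay. All five acorns are in the yellow dish, one of them on end.

Plan for the carousel: cage a post between slightly open jaws on the side away from the lens, and turn anticlockwise. That is post 4 for 3 clicks, then post 3 for 5 clicks.

```bash
cat >> h.py <<'E'
AX=np.array([.5658,.0846])
def pp(phi,z,r=.122):
    p=AX+r*np.array([np.cos(np.radians(phi)),np.sin(np.radians(phi))]); go([p[0],p[1],z],phi+90)
E
python3 - <<'E'
from h import *
pp(-108.3,.16)
E
```

```text
pos [ 0.5024 -0.4535  0.1883] jaw yaw -13.0 toolx [ 0.005 -0.008 -1.   ] t 21.97 w 0.0513 F [-1.5  0.2 -0.2] q7 0.25
-> dx 2.49 dy -7.10 dz -41.73 twist 0.092  dist cm 42.4
```

Emit:
{"fn": "arm_command", "kwargs": {"commands": [{"dx": 0,"dy": -0.4,"dz": -2.5,"twist": 0},{"dx": 0,"dy": -1.1,"dz": -6.5,"twist": 0.02},{"dx": 0,"dy": -1.7,"dz": -10.5,"twist": 0.04},{"dx": 0,"dy": -2.4,"dz": -14.5,"twist": 0.06},{"dx": 0,"dy": -3.1,"dz": -18.5,"twist": 0.08},{"dx": 0,"dy": -3.8,"dz": -22.5,"twist": 0.09},{"dx": 0,"dy": -4.5,"dz": -26.5,"twist": 0.09},{"dx": 0.5,"dy": -5.2,"dz": -30.5,"twist": 0.09},{"dx": 1,"dy": -5.8,"dz": -34.5,"twist": 0.09},{"dx": 1.5,"dy": -6.4,"dz": -38,"twist": 0.09},{"dx": 2,"dy": -6.8,"dz": -40.5,"twist": 0.09},{"dx": 2.5,"dy": -7.1,"dz": -41.7,"twist": 0.09}], "grip": 0.1}}

```text
clock: 22.97
position: [0.5271, -0.0274, 0.1593]
tool_rot: [0.81, 1.563, -1.075]
force: [-0.5, -0.5, 0.4]
grip_width: 0.0381
```

Emit:
{"fn": "arm_command", "kwargs": {"commands": [{"dx": 0,"dy": 0,"dz": 0,"twist": 0},{"dx": 0,"dy": 0,"dz": 0,"twist": 0}]}}

```text
clock: 23.13
position: [0.5266, -0.0268, 0.1587]
tool_rot: [0.621, 1.564, -1.262]
force: [0.2, -0.1, 0.4]
grip_width: 0.0384
```

Run:
```python
from h import *
i=imaging.camera_info('wrist'); f=imaging.grab_frame('wrist')[:,:,::-1].copy()
a=np.radians(-108.3); P=[AX[0]+.122*np.cos(a),AX[1]+.122*np.sin(a),.098]
for q in proj('wrist',[P,[D[0],D[1],.078]],i): print(q); cv2.circle(f,tuple(int(v) for v in q),4,(0,0,255),1)
cv2.imwrite('pics/w32.png',f)
pp(-108.3,.16)
```

```text
[325.22151305 269.08148268]
[430.30070249 162.26916678]
pos [ 0.5268 -0.028   0.159 ] jaw yaw -18.0 toolx [ 0.003 -0.007 -1.   ] t 23.18 w 0.0384 F [ 0.2 -0.6 -0.1] q7 -0.59
-> dx -0.10 dy 0.17 dz 0.29 twist 0.006  dist cm 0.3
```

View pics/w32.png

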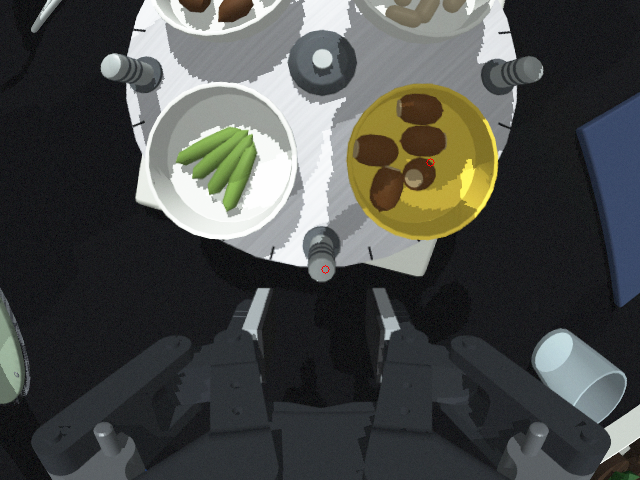

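The post-4 top at (321,269) matches the prediction of (325,269). I'll descend around it and close to a loose cage.

Emit:
{"fn": "arm_command", "kwargs": {"commands": [{"dx": 1.5,"dy": 0.1,"dz": 0.2,"twist": 0},{"dx": 3.5,"dy": 0.1,"dz": 0.3,"twist": 0},{"dx": 5.5,"dy": 0.1,"dz": 0.3,"twist": 0},{"dx": 7.3,"dy": 0.1,"dz": 0.3,"twist": 0},{"dx": 8.5,"dy": 0.1,"dz": 0.3,"twist": 0},{"dx": 9,"dy": 0.1,"dz": 0.3,"twist": 0},{"dx": 9,"dy": 0.1,"dz": 0.3,"twist": 0}], "grip": 0.2}}

```text
clock: 23.77
position: [0.5267, -0.0326, 0.0683]
tool_rot: [0.484, 1.563, -1.401]
force: [-0.2, 0.5, 0.2]
grip_width: 0.0343
```

Emit:
{"fn": "arm_command", "kwargs": {"commands": [{"dx": 0,"dy": 0,"dz": 0,"twist": 0},{"dx": 0,"dy": 0,"dz": 0,"twist": 0},{"dx": 0,"dy": 0,"dz": 0,"twist": 0}], "grip": 0.55}}

```text
clock: 24.02
position: [0.5271, -0.0329, 0.0691]
tool_rot: [0.626, 1.563, -1.259]
force: [-0.2, -0.3, -0.2]
grip_width: 0.0191
```

Run:
```python
from h import *
s=sensors.observe(); M=R.from_euler('xyz',s['tool_rot']).as_matrix(); print(s['position'],s['force'])
# waypoints in tool frame
phi0=np.degrees(np.arctan2(*(s['position'][:2]-AX)[::-1])); r0=np.linalg.norm(s['position'][:2]-AX); print(phi0,r0)
for dphi in (5,10,15,20,25,30,35,40,45):
    p=AX+.122*np.array([np.cos(np.radians(phi0+dphi)),np.sin(np.radians(phi0+dphi))])
    d=M.T@(np.array([p[0],p[1],.069])-s['position'])*100
    print(dphi,d.round(2),round(-np.radians(dphi),3))
```

```text
[ 0.52708462 -0.0328526   0.06912916] [-0.24608716 -0.31114774 -0.16838823]
-108.24353929123458 0.12366888982889249
5 [ 0.02  1.06 -0.21] -0.087
10 [ 0.02  2.12 -0.34] -0.175
15 [ 0.02  3.16 -0.57] -0.262
20 [ 0.03  4.18 -0.89] -0.349
25 [ 0.03  5.16 -1.29] -0.436
30 [ 0.03  6.11 -1.78] -0.524
35 [ 0.03  7.01 -2.35] -0.611
40 [ 0.03  7.85 -2.99] -0.698
45 [ 0.03  8.64 -3.71] -0.785
```

Emit:
{"fn": "arm_command", "kwargs": {"commands": [{"dx": 0,"dy": 0.4,"dz": -0.05,"twist": -0.03},{"dx": 0,"dy": 1.06,"dz": -0.2,"twist": -0.087},{"dx": 0,"dy": 1.8,"dz": -0.3,"twist": -0.15},{"dx": 0,"dy": 2.6,"dz": -0.45,"twist": -0.215},{"dx": 0,"dy": 3.4,"dz": -0.65,"twist": -0.28},{"dx": 0,"dy": 4.18,"dz": -0.9,"twist": -0.35},{"dx": 0,"dy": 5,"dz": -1.22,"twist": -0.42},{"dx": 0,"dy": 5.75,"dz": -1.6,"twist": -0.49},{"dx": 0,"dy": 6.5,"dz": -2,"twist": -0.56},{"dx": 0,"dy": 7.25,"dz": -2.5,"twist": -0.635},{"dx": 0,"dy": 8,"dz": -3.1,"twist": -0.71},{"dx": 0,"dy": 8.4,"dz": -3.5,"twist": -0.76}]}}

```text
clock: 25.02
position: [0.6194, -0.0252, 0.0702]
tool_rot: [0.145, 1.562, -0.976]
force: [0.9, 0.4, 0.6]
grip_width: 0.0192
```

Emit:
{"fn": "arm_command", "kwargs": {"commands": [{"dx": 0,"dy": 0.2,"dz": -0.1,"twist": -0.02},{"dx": 0,"dy": 0.2,"dz": -0.1,"twist": -0.02}]}}

```text
clock: 25.18
position: [0.6209, -0.0235, 0.0705]
tool_rot: [0.127, 1.562, -0.974]
force: [0.8, -1.2, 0.2]
grip_width: 0.0189
```

Run:
```python
from h import *
s=sensors.observe(); v=s['position'][:2]-AX
print(s['position'],s['force'],np.degrees(np.arctan2(v[1],v[0])),np.linalg.norm(v),s['grip_width'],s['clock'])
f=imaging.grab_frame('wrist')[:,:,::-1].copy(); cv2.imwrite('pics/w33.png',f)
g=imaging.grab_frame('scene')[:,:,::-1].copy(); cv2.imwrite('pics/s33.png',cv2.resize(g[160:370,250:530],(800,600)))
```

```text
[ 0.62087282 -0.02350256  0.07054399] [ 0.81828736 -1.15594071  0.22069631] -63.003445365083905 0.12132262753851134 0.018870215277029336 25.1833
```

View pics/w33.png

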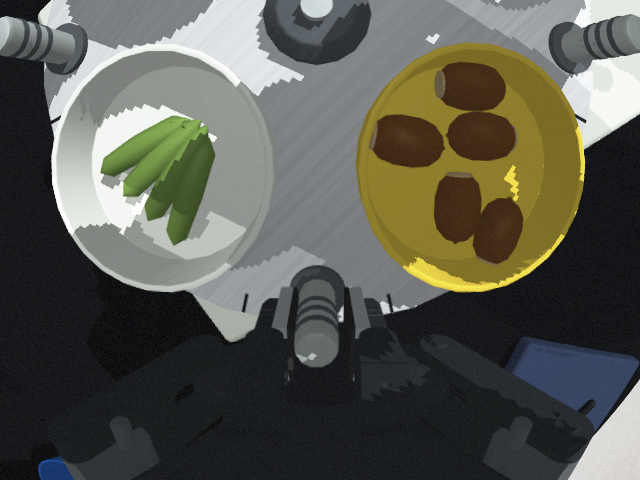

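View pics/s33.png

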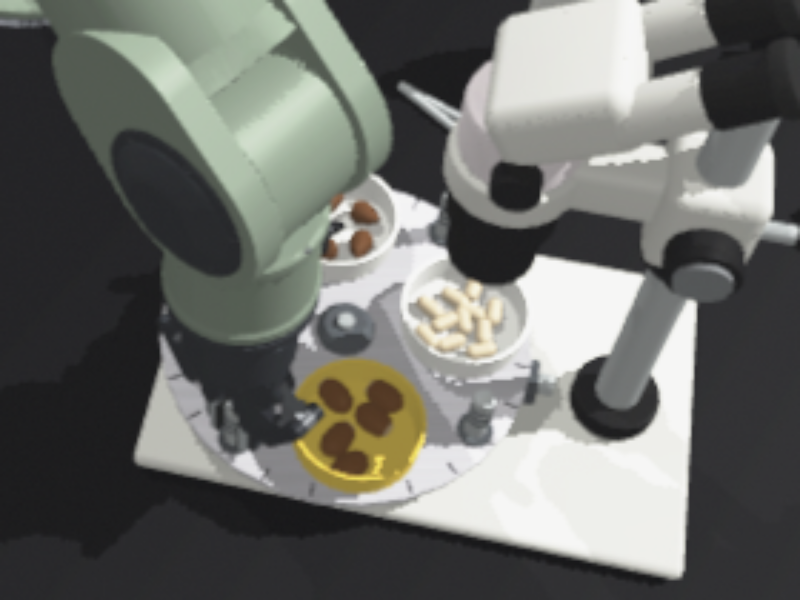

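The disc has turned 3 clicks and all five acorns are still in the dish. I'll lift off and go to post 3.

Emit:
{"fn": "arm_command", "kwargs": {"commands": [{"dx": 0,"dy": 0,"dz": 0,"twist": 0},{"dx": 0,"dy": 0,"dz": 0,"twist": 0},{"dx": -1.5,"dy": 0,"dz": 0.1,"twist": 0},{"dx": -4,"dy": 0,"dz": 0.2,"twist": 0},{"dx": -7,"dy": 0,"dz": 0.3,"twist": 0},{"dx": -9,"dy": 0,"dz": 0.4,"twist": 0},{"dx": -9.5,"dy": 0,"dz": 0.5,"twist": 0}], "grip": 0.35}}

```text
clock: 25.87
position: [0.6236, -0.0273, 0.1691]
tool_rot: [0.434, 1.559, -0.67]
force: [0.8, 0.4, 0.4]
grip_width: 0.0274
```

Run:
```python
from h import *
pp(-153.3,.165)
```

```text
pos [ 0.6236 -0.0273  0.1691] jaw yaw 26.8 toolx [ 0.009 -0.007 -1.   ] t 25.87 w 0.0274 F [0.8 0.4 0.4] q7 0.08
-> dx 0.21 dy -12.32 dz -12.60 twist -1.570  dist cm 17.6
```

Emit:
{"fn": "arm_command", "kwargs": {"commands": [{"dx": 0,"dy": -1,"dz": 0,"twist": 0.08},{"dx": 0,"dy": -2.8,"dz": 0,"twist": 0.2},{"dx": 0,"dy": -4.6,"dz": -0.2,"twist": 0.32},{"dx": 0,"dy": -6.4,"dz": -0.4,"twist": 0.44},{"dx": 0,"dy": -8,"dz": -0.8,"twist": 0.56},{"dx": 0,"dy": -9,"dz": -2,"twist": 0.68},{"dx": 0,"dy": -9.8,"dz": -3.8,"twist": 0.8},{"dx": 0,"dy": -10.5,"dz": -5.8,"twist": 0.92},{"dx": 0,"dy": -11.1,"dz": -7.8,"twist": 1.04},{"dx": 0,"dy": -11.6,"dz": -9.6,"twist": 1.16},{"dx": 0,"dy": -12,"dz": -11.2,"twist": 1.28},{"dx": 0,"dy": -12.3,"dz": -12.4,"twist": 1.4}], "grip": 0.15}}

```text
clock: 26.87
position: [0.4568, 0.0289, 0.167]
tool_rot: [1.828, 1.559, -0.682]
force: [-0.1, -0.3, -1.0]
grip_width: 0.0365
```

Run:
```python
from h import *
pp(-153.3,.165)
```

```text
pos [0.4568 0.0289 0.167 ] jaw yaw -53.8 toolx [ 0.009 -0.007 -1.   ] t 26.87 w 0.0365 F [-0.1 -0.3 -1. ] q7 -1.29
-> dx 0.20 dy -0.07 dz -0.06 twist 0.166  dist cm 0.2
```

Emit:
{"fn": "arm_command", "kwargs": {"commands": [{"dx": 0,"dy": 0,"dz": 0,"twist": 0.1},{"dx": 0,"dy": 0,"dz": 0,"twist": 0.166},{"dx": 0,"dy": 0,"dz": 0,"twist": 0.166}]}}

```text
clock: 27.12
position: [0.4564, 0.0291, 0.1669]
tool_rot: [1.981, 1.559, -0.698]
force: [0.5, -0.1, -0.1]
grip_width: 0.0365
```

Run:
```python
from h import *
i=imaging.camera_info('wrist'); f=imaging.grab_frame('wrist')[:,:,::-1].copy()
a=np.radians(-153.3); P=[AX[0]+.122*np.cos(a),AX[1]+.122*np.sin(a),.098]
for q in proj('wrist',[P],i): print(q); cv2.circle(f,tuple(int(v) for v in q),4,(0,0,255),1)
cv2.imwrite('pics/w34.png',f)
pp(-153.3,.068)
```

```text
[318.79325265 257.28001714]
pos [0.4566 0.029  0.1669] jaw yaw -63.2 toolx [ 0.009 -0.008 -1.   ] t 27.17 w 0.0363 F [-0.2  0.1 -0.2] q7 -1.43
-> dx 9.89 dy -0.17 dz -0.01 twist 0.001  dist cm 9.9
```

View pics/w34.png

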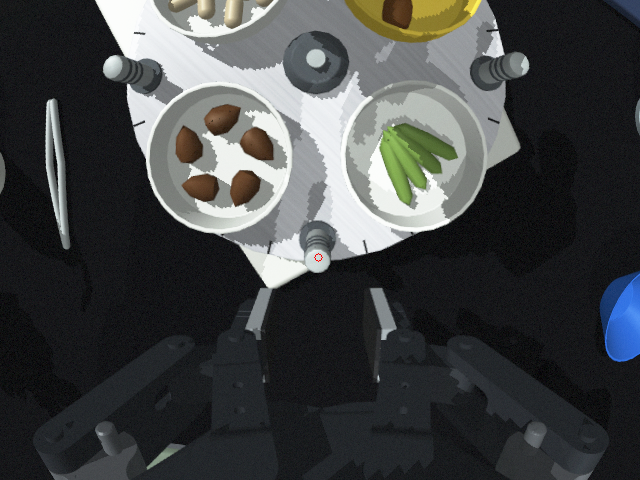

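Post 3 is where predicted (318,258). I'll descend and cage it.

Emit:
{"fn": "arm_command", "kwargs": {"commands": [{"dx": 1.5,"dy": 0,"dz": 0,"twist": 0},{"dx": 3.5,"dy": -0.1,"dz": 0,"twist": 0},{"dx": 5.5,"dy": -0.1,"dz": 0,"twist": 0},{"dx": 7.5,"dy": -0.2,"dz": 0,"twist": 0},{"dx": 9,"dy": -0.2,"dz": 0,"twist": 0},{"dx": 9.8,"dy": -0.2,"dz": 0,"twist": 0},{"dx": 9.8,"dy": -0.2,"dz": 0,"twist": 0}]}}

```text
clock: 27.75
position: [0.4558, 0.0299, 0.0675]
tool_rot: [1.814, 1.56, -0.859]
force: [-0.4, -0.0, 0.9]
grip_width: 0.0361
```

Emit:
{"fn": "arm_command", "kwargs": {"commands": [{"dx": 0,"dy": 0,"dz": 0,"twist": 0},{"dx": 0,"dy": 0,"dz": 0,"twist": 0},{"dx": 0,"dy": 0,"dz": 0,"twist": 0}], "grip": 0.55}}

```text
clock: 28.0
position: [0.4562, 0.0298, 0.0683]
tool_rot: [1.901, 1.56, -0.772]
force: [0.9, 0.3, -0.2]
grip_width: 0.0193
```

```bash
cat >> h.py <<'E'
def arc(phis):
    s=sensors.observe(); M=R.from_euler('xyz',s['tool_rot']).as_matrix(); v=s['position'][:2]-AX
    phi0=np.degrees(np.arctan2(v[1],v[0])); jy=np.degrees(np.arctan2(M[1,1],M[0,1]))
    print(s['position'],s['force'].round(1),'phi',phi0,'r',np.linalg.norm(v),'jaw',jy,'t',s['clock'],'w',s['grip_width'],'q7',s['qpos'][6])
    for ph in phis:
        a=np.radians(ph); d=M.T@(np.array([*(AX+.122*np.array([np.cos(a),np.sin(a)])),.068])-s['position'])*100
        e=(ph+90-jy+90)%180-90; print(ph,d.round(2),round(-np.radians(e),3))
E
python3 - <<'E'
from h import *
arc(np.arange(-153.3,-112,3.75))
E
```

```text
[0.45624367 0.02982779 0.06828279] [ 0.9  0.3 -0.2] phi -153.4374406968369 r 0.12248503615485166 jaw -63.134219136539286 t 28.0 w 0.019289583652016117 q7 -1.506900917900237
-153.3 [ 0.03  0.03 -0.05] 0.003
-149.55 [ 0.04  0.83 -0.07] -0.063
-145.8 [ 0.05  1.62 -0.15] -0.128
-142.05 [ 0.05  2.41 -0.28] -0.193
-138.3 [ 0.06  3.19 -0.45] -0.259
-134.55 [ 0.07  3.95 -0.68] -0.324
-130.8 [ 0.08  4.7  -0.96] -0.39
-127.05000000000001 [ 0.09  5.43 -1.29] -0.455
-123.30000000000001 [ 0.1   6.13 -1.66] -0.521
-119.55000000000001 [ 0.11  6.81 -2.08] -0.586
-115.80000000000001 [ 0.12  7.46 -2.55] -0.652
-112.05000000000001 [ 0.12  8.08 -3.05] -0.717
```

Emit:
{"fn": "arm_command", "kwargs": {"commands": [{"dx": 0.05,"dy": 0.4,"dz": -0.05,"twist": -0.03},{"dx": 0.05,"dy": 1.1,"dz": -0.1,"twist": -0.085},{"dx": 0.05,"dy": 1.8,"dz": -0.18,"twist": -0.145},{"dx": 0.05,"dy": 2.5,"dz": -0.3,"twist": -0.2},{"dx": 0.05,"dy": 3.2,"dz": -0.45,"twist": -0.26},{"dx": 0.05,"dy": 3.95,"dz": -0.7,"twist": -0.325},{"dx": 0.1,"dy": 4.7,"dz": -0.95,"twist": -0.39},{"dx": 0.1,"dy": 5.4,"dz": -1.3,"twist": -0.455},{"dx": 0.1,"dy": 6.1,"dz": -1.65,"twist": -0.52},{"dx": 0.1,"dy": 6.8,"dz": -2.1,"twist": -0.585},{"dx": 0.1,"dy": 7.4,"dz": -2.5,"twist": -0.645},{"dx": 0.1,"dy": 7.9,"dz": -2.9,"twist": -0.7}]}}

```text
clock: 29.0
position: [0.5185, -0.028, 0.069]
tool_rot: [1.246, 1.559, -0.724]
force: [-0.1, 0.1, 1.1]
grip_width: 0.0191
```

Run:
```python
from h import *
arc(np.append(np.arange(-108.3,-80,3.75),-78.3))
g=imaging.grab_frame('scene')[:,:,::-1].copy(); cv2.imwrite('pics/s35.png',cv2.resize(g[160:370,250:530],(800,600)))
```

```text
[ 0.51845756 -0.02800384  0.06899525] [-0.1  0.1  1.1] phi -112.80352075079246 r 0.12215126732624304 jaw -22.853935417707827 t 29.0 w 0.019134909545983198 q7 -0.8388068986009097
-108.3 [ 0.11  0.96 -0.05] -0.079
-104.55 [ 0.12  1.75 -0.14] -0.145
-100.8 [ 0.13  2.54 -0.28] -0.21
-97.05 [ 0.14  3.31 -0.48] -0.276
-93.3 [ 0.14  4.07 -0.72] -0.341
-89.55 [ 0.15  4.81 -1.01] -0.407
-85.8 [ 0.16  5.54 -1.35] -0.472
-82.05 [ 0.16  6.24 -1.74] -0.538
-78.3 [ 0.17  6.91 -2.17] -0.603
```

View pics/s35.png

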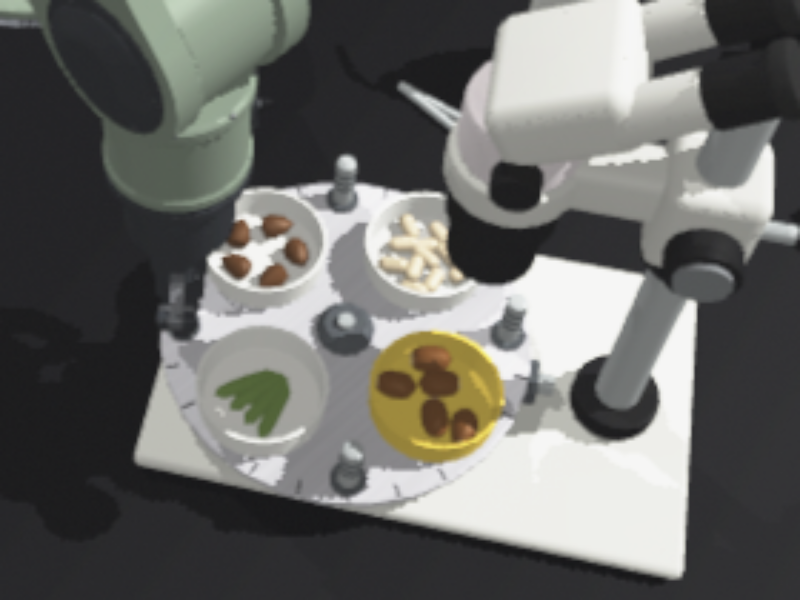

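Emit:
{"fn": "arm_command", "kwargs": {"commands": [{"dx": 0.1,"dy": 0.4,"dz": 0,"twist": -0.03},{"dx": 0.1,"dy": 1,"dz": -0.05,"twist": -0.08},{"dx": 0.1,"dy": 1.75,"dz": -0.14,"twist": -0.145},{"dx": 0.1,"dy": 2.5,"dz": -0.28,"twist": -0.21},{"dx": 0.15,"dy": 3.2,"dz": -0.45,"twist": -0.27},{"dx": 0.15,"dy": 3.9,"dz": -0.68,"twist": -0.33},{"dx": 0.15,"dy": 4.6,"dz": -0.92,"twist": -0.39},{"dx": 0.15,"dy": 5.2,"dz": -1.2,"twist": -0.44},{"dx": 0.15,"dy": 5.8,"dz": -1.5,"twist": -0.5},{"dx": 0.15,"dy": 6.4,"dz": -1.85,"twist": -0.555},{"dx": 0.15,"dy": 6.8,"dz": -2.1,"twist": -0.595},{"dx": 0.15,"dy": 6.9,"dz": -2.17,"twist": -0.603}]}}

```text
clock: 30.05
position: [0.5922, -0.0354, 0.069]
tool_rot: [0.688, 1.557, -0.674]
force: [-5.3, -1.1, 4.7]
grip_width: 0.0195
```

Run:
```python
from h import *
arc([-78.3])
g=imaging.grab_frame('scene')[:,:,::-1].copy(); cv2.imwrite('pics/s36.png',cv2.resize(g[160:370,250:530],(800,600)))
```

```text
[ 0.59220292 -0.03541932  0.06899979] [-5.3 -1.1  4.7] phi -77.5931872676499 r 0.12288918626875071 jaw 11.969411229156139 t 30.05 w 0.019538048157808855 q7 -0.29207494007705026
-78.3 [ 0.1  -0.15 -0.09] 0.005
```

View pics/s36.png

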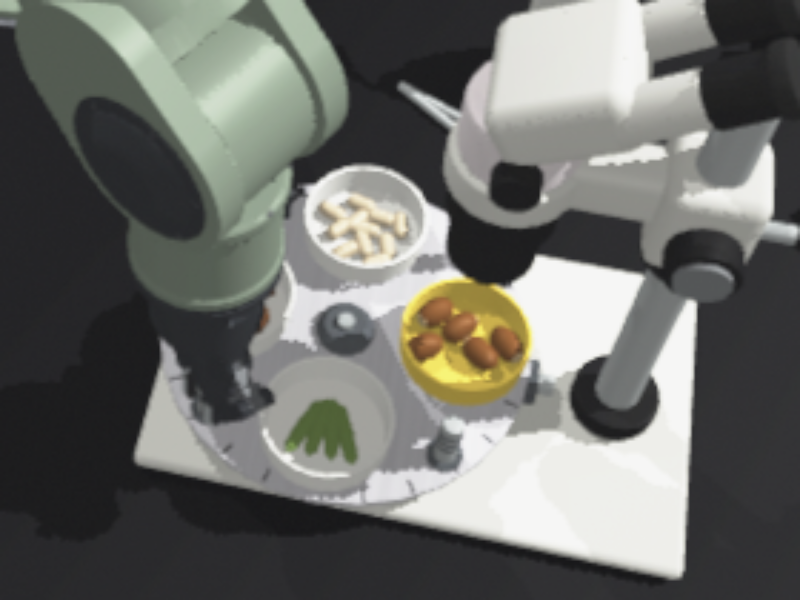

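Run:
```python
from h import *
import math
p=at('scene',250+467/2.857,160+340/2.857,.078); v=p[:2]-AX; print(p,math.degrees(math.atan2(v[1],v[0])),np.linalg.norm(v))
for a in (26.7,41.7,56.7):
    q=AX+.088*np.array([math.cos(math.radians(a)),math.sin(math.radians(a))]); u=proj('scene',[*q,.078])[0]; print(a,(u-[250,160])*2.857)
b=np.array([*(AX+.088*np.array([math.cos(math.radians(56.7)),math.sin(math.radians(56.7))])),.184]); print((proj('scene',b)[0]-[250,160])*2.857)
s=sensors.observe(); print(s['force'],s['moment'],s['position'])
f=imaging.grab_frame('wrist')[:,:,::-1].copy(); cv2.imwrite('pics/w36.png',f)
```

```text
[0.61863044 0.15767146 0.078     ] 54.133184746477426 0.09016925094443018
26.7 [440.24692005 383.48074233]
41.7 [456.55602738 360.57304748]
56.7 [464.88184649 334.7583373 ]
[487.12597187 254.59127087]
[-4.58714437 -0.56699835  3.95791047] [-0.17575397  1.1327861   0.05592   ] [ 0.59183062 -0.03545843  0.06886112]
```

View pics/w36.png

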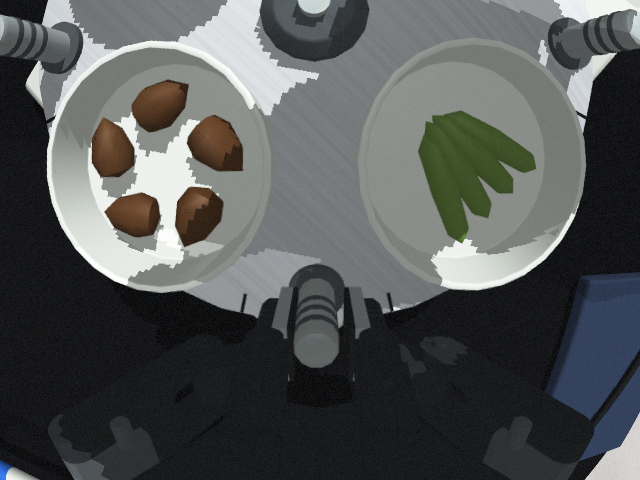

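The dish is at about 55° (56.7° expected), so it's in the last click, and the 5 N is my slight overtravel. I'll ease back, open and lift off.

Emit:
{"fn": "arm_command", "kwargs": {"commands": [{"dx": 0,"dy": -0.1,"dz": 0,"twist": 0},{"dx": 0,"dy": -0.15,"dz": -0.05,"twist": 0},{"dx": 0,"dy": -0.15,"dz": -0.05,"twist": 0},{"dx": 0,"dy": -0.15,"dz": -0.05,"twist": 0}], "grip": 0.4}}

```text
clock: 30.48
position: [0.59, -0.0353, 0.0689]
tool_rot: [0.678, 1.557, -0.688]
force: [-0.2, 0.1, 0.4]
grip_width: 0.0254
```

Run:
```python
from h import *
arc([-78.3])
f=imaging.grab_frame('wrist')[:,:,::-1].copy(); cv2.imwrite('pics/w37.png',f)
```

```text
[ 0.59001081 -0.03530636  0.06889027] [-0.2  0.1  0.4] phi -78.58464306586504 r 0.12232619865834685 jaw 11.787108871518495 t 30.4833 w 0.02541378946046726 q7 -0.29663615138070853
-78.3 [ 0.09  0.06 -0.03] 0.002
```

View pics/w37.png

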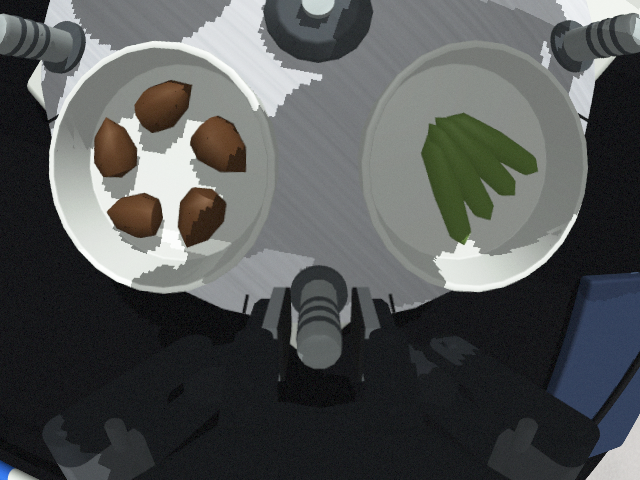

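The post stands free and centred with no force. I'll lift straight up and back away.

Emit:
{"fn": "arm_command", "kwargs": {"commands": [{"dx": -0.8,"dy": 0,"dz": 0,"twist": 0},{"dx": -2.5,"dy": 0,"dz": 0.05,"twist": 0},{"dx": -4.5,"dy": 0,"dz": 0.1,"twist": 0},{"dx": -6.5,"dy": 0,"dz": 0.3,"twist": 0},{"dx": -8.5,"dy": 0,"dz": 1.5,"twist": 0},{"dx": -9.5,"dy": 0,"dz": 4,"twist": 0},{"dx": -10,"dy": 0,"dz": 7,"twist": 0},{"dx": -10,"dy": 0,"dz": 10,"twist": 0},{"dx": -10,"dy": 0,"dz": 13,"twist": 0},{"dx": -10,"dy": 0,"dz": 15,"twist": 0},{"dx": -10,"dy": 0,"dz": 15,"twist": 0},{"dx": -10,"dy": 0,"dz": 15,"twist": 0}]}}

```text
clock: 31.53
position: [0.6195, -0.1822, 0.1707]
tool_rot: [0.697, 1.557, -0.67]
force: [-0.6, 1.8, -0.7]
grip_width: 0.0255
```

Run:
```python
from h import *
s=sensors.observe(); print(s['position'],s['force'].round(1),s['clock'])
g=imaging.grab_frame('scene')[:,:,::-1].copy(); cv2.imwrite('pics/s38f.png',g)
t=imaging.grab_frame('top')[:,:,::-1].copy(); cv2.imwrite('pics/t38.png',cv2.resize(t[110:290,160:400],(800,600)))
i=imaging.camera_info('scene')
for ph in (-168.3,-78.3,11.7,101.7):
    a=np.radians(ph); q=proj('scene',[*(AX+.122*np.array([np.cos(a),np.sin(a)])),.098],i)[0]; print(ph,q); cv2.circle(g,tuple(int(round(v)) for v in q),3,(0,0,255),1)
a=np.radians(56.7); C=AX+.088*np.array([np.cos(a),np.sin(a)])
for k in np.linspace(0,6.28,60): 
    q=proj('scene',[C[0]+.048*np.cos(k),C[1]+.048*np.sin(k),.078],i)[0]; cv2.circle(g,tuple(int(round(v)) for v in q),0,(0,0,255),-1)
cv2.imwrite('pics/s38.png',cv2.resize(g[160:370,250:530],(800,600),interpolation=cv2.INTER_CUBIC))
```

```text
[ 0.61950329 -0.18219287  0.17071821] [-0.6  1.8 -0.7] 31.5333
-168.3 [339.93509595 223.77902357]
-78.3 [321.71823992 291.27088026]
11.7 [407.44333274 308.9853638 ]
101.7 [418.53059056 238.40912221]
```

View pics/s38.png

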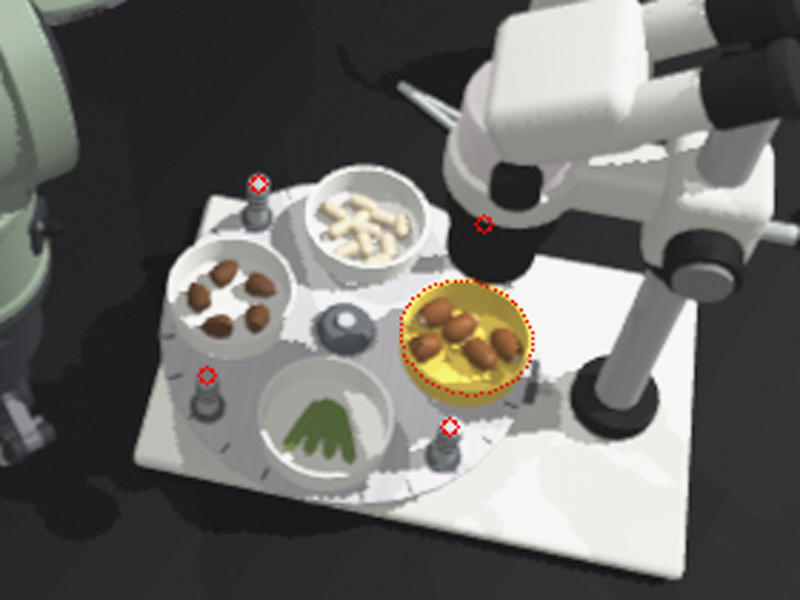

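View pics/s38f.png

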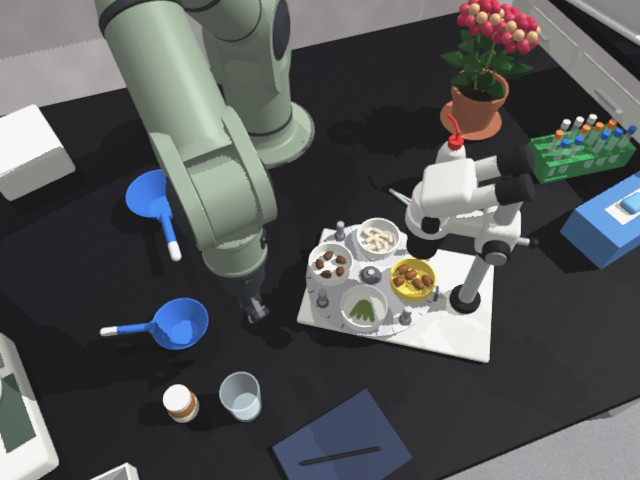

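View pics/t38.png

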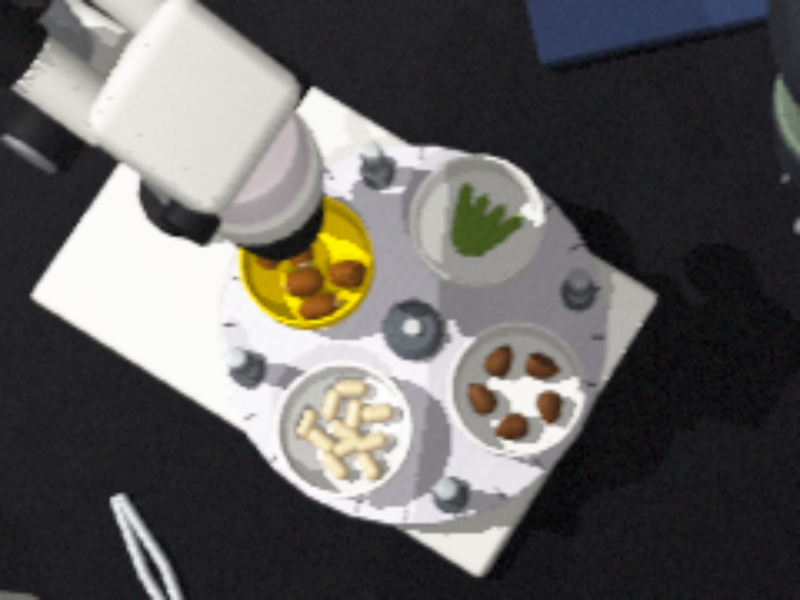

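The dish fits the overlay under the lens axis, all five acorns are in it, the scoop stands upright, and the bystanders' pixels are unchanged. I'll hand in.

Run:
```python
from workcell import order, sensors
print(order.job_done()); print(sensors.observe()['clock'])
```

```text
the job is handed in; nothing more can be done
None
the job is handed in; nothing more can be done
```

The job is handed in, at about 31.6 s of the 72 s allowed. It reported no verdict.

**What I did**
- **Pouring:** The interface can't tilt the tool, so I gripped the scoop near the end of its handle and eased the grip until it pivoted nose-down on the yellow dish's rim. All five acorns slid into the dish.
- **Scoop:** I pressed its nose on the bench and drew it back until it stood flat, close to where it started.
- **Carousel:** I turned it 8 clicks anticlockwise, 3 with post 4 and 5 with post 3, keeping the post loosely between the jaws and staying on the side away from the lens.

**Last checks**
- **Dish and acorns:** The dish rim and the posts match their predicted positions with the dish under the lens. The scene picture shows all five acorns in it.
- **Scoop:** It stands upright and matched the 0° overlay just after release.
- **Surroundings:** The jar, beaker, wash bottle and forceps show no visible shift. The robot touches nothing.

**What went wrong or disagreed**
- **Hard press:** Righting the scoop briefly pressed it on the bench with about 24 N, and its handle slid about 15 mm in the jaws. I backed off and finished with a lighter grip.
- **Overtravel:** The last turn went about 1° too far, with 5 N on the post. I eased back before letting go.
- **Lens angle:** My first fit of the base plate was spoiled by an occluded corner and another cut off by the crop, so I took the lens direction (about 57°) from the plate's clear edges. One hand-picked pixel put the dish at 54°, within the measuring error and well under one 15° click.

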